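# Steady the rocking ware stand and stack the pots on it

## Robot

A 7-joint arm with a two-finger parallel gripper is mounted at the origin on the work surface. World frame = base frame: x ahead of the robot, y to its left, z up, the work surface at z = 0. Lengths are in mm, angles in rad, forces in N, time in s.
With the tool pointing down it reaches from about 400 to 875 mm from the base axis. Payload 4.4 kg.
Tool frame: the origin (TCP) lies at the very end of the fingers, on their centre line; the grasp point (between the pads) lies ctrl.grip_depth behind it (ctrl.grip_depth is the distance from the TCP to the grasp point, in mm); y points along the fingers, x is the direction in which the jaws open and shut, and the axes are right-handed (so a half turn about y gives the same grasp; the last joint's range is limited). The gripper opens to 85 mm and grips with 20 to 120 N. Pads are 22 mm wide; open, the fingers measure 114 mm over their backs; the gripper's body (76 mm by 85 mm) begins 54 mm behind the grasp point. The pads swing forward as they close: fully open they stand 13 mm farther back than shut.
Start: joints at [1.191, 0.628, 0.038, 1.517, -0.027, 0.996, -0.02], TCP at [200.667, -618.264, 231.313] pointing down, gripper open.
Joint ranges: [-3.06, 3.06], [-0.37, 2.12], [-1.25, 1.32], [0.18, 2.47], [-1.1, 4.24], [0.23, 1.98], [-2.94, 2.94]. Speed limits (rad/s): [2.57, 2.57, 3.14, 3.14, 3.14, 3.14, 3.14].

## Interface

Orientations are given as [roll, pitch, yaw] about the fixed x, y, z axes, in that order (R = Rz(yaw) Ry(pitch) Rx(roll)).
In Python, from cell import ctrl gives the robot as it stands.
- The arm moves only by the tool apply_moves, never from a script. Its argument "motion" is a list of rows, each a list of 5 numbers: the shift along the tool's x, y, z in cm, then the turn about the tool's y in rad, then the finger opening in cm, from 0 to 8.54. In form: [[tx, ty, tz, roll, hand], ...]. A call has 1 to 20 rows; each row is the pose to reach, as a shift and turn from the pose commanded when the call began, along the tool's axes at that moment; what a row does not reach only later rows make up. A row lasts 1/8 s, in which the tool goes at most 62.5 mm and 10.7 degrees, less where a joint would pass 70% of its speed; a pose out of reach is approached as far as the arm can. A call with a gripper value outside its range is refused whole. The fingers move at their own pace and stop on an object; the grip force is fixed at half the most. Time passes only in rows, so rows that repeat a pose let the fingers close. It gives the time, the measured TCP pose, the force and the opening at its end, in the units of the state.
- ctrl.read_state(): the state, without advancing time (a new reading comes with each control period).
- ctrl.get_image(name): name is "scene" or "top" or "wrist"; returns a dict with "image" (384x512x3 uint8, red, green, blue), "vfov" (degrees; the focal length in pixels is half the picture's height over the tangent of half this angle, whatever the lens; pixels are square), "cx", "cy" (the principal point, pixels), "k1" (the pictures are not rectified: a ray, as slopes to the right and down, at radius r is drawn at 1 + k1 r^2 times it, then the intrinsics apply), "extrinsics" (4x4, takes a point from world to camera coordinates); the wrist camera has in their place "tool_from_camera" (4x4, takes a point from camera to tool coordinates, whose origin is the TCP and whose axes are the tool frame's). Camera axes: x right, y up, looking along -z (the intrinsics and any distortion apply to the point x, -y, -z); pixel columns grow to the right and rows downward; lengths in mm; the calibration is good to about 2 mm. A picture is of the moment at which its call begins: read the wrist's pose just before it. There is no depth.
- ctrl.finish_job(): hands the job in, once; it reports no verdict.
Trained networks look in a picture, given as the dict that the camera call returned (one of the last four; its "shot" number tells which), for a name from the list of things; names that differ only in an ending like _2 or _b are one class to them, and where a whole thing is asked for, a point or a joint stands for the part that bears it (a point fixed in the world has none). Each returns a list of dicts, best first, with "confidence" (0 to 1); they miss things now and then, are a little off and sometimes report something else, mostly with a low value. They report only what shows in the picture. A call takes as long as a camera call. They do not tell look-alikes from the thing itself.
- ctrl.search_frame(picture, query): "location" ([x, y, z] in mm, in world coordinates, good to about 4 mm: the middle of the surface that is visible of it).
- ctrl.mark_of(picture, query): "location" ([x, y, z] in mm, in world coordinates, good to about 4 mm: a listed point, or the origin of a listed thing).
The state is a dict: "clock": time; "qpos": joint angles; "qd": joint speeds; "tau": joint torques, N m; "eef_pos": TCP position; "tool_rot": TCP orientation; "force": force on the tool from outside, world axes, zero at the start; "torque": the same for the moment, N m; "width": finger opening in mm.
Only numpy, scipy, OpenCV 4.12 (cv2) and the standard library are available. Lean on these libraries where they do the work, as an engineer would, in place of code of your own. Each camera call takes 0.05 s, during which the arm holds its last target.

## Task

The ware stand rocks on its two short screw feet: put the clay paddle that lies on it flat into the tool tray, and with the stand empty turn the two black knobs until the stand sits level and firm on all four feet. Then nest all the terracotta pots, upright and fully seated one in the other, in a single stack in the middle of the stand. Leave the jar, the bowl and the round wooden disc alone.

Things in the scene. Friction and masses are not known exactly. Their poses are not given: they have to be found in the camera images.
- stand: Ware stand: loose, heavy (3 kg) pale square kiln-shelf slab, 220 x 220 x 16 mm, on four feet. Origin: its centre at the level of the fixed feet's undersides, 44 mm below the top face; x, y along its sides, z up. Feet at its corners, 85 mm from the centre in x and y: fixed at (+85,+85) and (-85,-85), adjustable at (+85,-85) and (-85,+85), each under a black knob.
- stand_top (a point): Centre of the slab's top face, z up; the pots' stack is to stand here.
- fixed_far: Fixed foot of the stand at its (+85,+85) corner, 24 mm across, on a rubber pad that gives about 0.7 mm under its quarter of the weight, so that the stand bears on all four feet while the knobs are within about 0.5 rad of 6.0; origin at the centre of its underside.
- fixed_near: Fixed foot of the stand at its (-85,-85) corner, as fixed_far.
- foot_right: Adjustable foot under the stand's (+85,-85) corner: a threaded stem with a rubber pad, moved down by knob_right; origin at the centre of its underside. Level with the fixed feet when knob_right reads 6.0 rad.
- foot_left: Adjustable foot under the stand's (-85,+85) corner, moved down by knob_left; level with the fixed feet when knob_left reads 6.0 rad.
- knob_right (a joint): Turn (0 to 10 rad) of the ribbed black round knob on the slab over the (+85,-85) foot. Clockwise from above raises it and screws the foot down, 6 mm a turn (0.95 mm a rad); the knob keeps its height on the slab. At 6.0 the foot is level with the fixed feet; below, it is short and the stand rocks; above, it lifts the stand off other feet. Turns with 0.06 N m and stays put.
- knob_right_grip (a point): On that knob's axis, 23 mm above the slab's top, the height to grip it; the knob is 34 mm across and reaches from 6 to 36 mm above the slab's top.
- knob_left (a joint): Turn (0 to 10 rad) of the ribbed black round knob on the slab over the (-85,+85) foot. Clockwise from above raises it and screws the foot down, 6 mm a turn (0.95 mm a rad); the knob keeps its height on the slab. At 6.0 the foot is level with the fixed feet; below, it is short and the stand rocks; above, it lifts the stand off other feet. Turns with 0.06 N m and stays put.
- knob_left_grip (a point): On that knob's axis, 23 mm above the slab's top, the height to grip it; the knob is 34 mm across and reaches from 6 to 36 mm above the slab's top.
- pot1: Terracotta seedling pot (all alike, 3 to 5 present), 50 mm high, 130 g: a cylindrical collar, 66 mm across outside, 56 mm inside, from 24 mm up to the rim at 50 mm, over a body tapering to 46 mm at the foot. Origin: centre of underside; z up through the mouth. Nested, the upper collar rests on the lower rim: origin 26 mm above the lower one's, 2.5 mm of side play.
- pot2: Terracotta seedling pot (all alike, 3 to 5 present), 50 mm high, 130 g: a cylindrical collar, 66 mm across outside, 56 mm inside, from 24 mm up to the rim at 50 mm, over a body tapering to 46 mm at the foot. Origin: centre of underside; z up through the mouth. Nested, the upper collar rests on the lower rim: origin 26 mm above the lower one's, 2.5 mm of side play.
- pot3: Terracotta seedling pot (all alike, 3 to 5 present), 50 mm high, 130 g: a cylindrical collar, 66 mm across outside, 56 mm inside, from 24 mm up to the rim at 50 mm, over a body tapering to 46 mm at the foot. Origin: centre of underside; z up through the mouth. Nested, the upper collar rests on the lower rim: origin 26 mm above the lower one's, 2.5 mm of side play.
- pot4: Terracotta seedling pot (all alike, 3 to 5 present), 50 mm high, 130 g: a cylindrical collar, 66 mm across outside, 56 mm inside, from 24 mm up to the rim at 50 mm, over a body tapering to 46 mm at the foot. Origin: centre of underside; z up through the mouth. Nested, the upper collar rests on the lower rim: origin 26 mm above the lower one's, 2.5 mm of side play.
- pot5: Terracotta seedling pot (all alike, 3 to 5 present), 50 mm high, 130 g: a cylindrical collar, 66 mm across outside, 56 mm inside, from 24 mm up to the rim at 50 mm, over a body tapering to 46 mm at the foot. Origin: centre of underside; z up through the mouth. Nested, the upper collar rests on the lower rim: origin 26 mm above the lower one's, 2.5 mm of side play.
- paddle: A flat wooden clay paddle, 155 mm long and 20 mm thick, 90 g, lying on the slab at first. Origin: on its underside where handle and blade meet; x along it towards the blade end: blade 80 mm long and 40 mm wide (x 0 to +80), handle 75 mm long and 22 mm wide (x 0 to -75). Its centre of mass is about 15 mm from the origin on the blade side.
- tray: Open wooden tool tray, fixed to the table, 230 x 130 mm outside (its x along the long side), 30 mm high, walls and floor 5 mm. Origin: centre of its underside.
- glaze_jar: Bystander: amber glass jar with a white cap, 68 mm across, 100 mm high, near the far edge; leave it alone. Origin: centre of its underside.
- water_bowl: Bystander: white bowl, 110 mm across, 50 mm high, near the far edge; leave it alone. Origin: centre of its underside.
- wheel_bat: Bystander: dark round wooden disc, 110 mm across, 14 mm thick, on the far left; leave it alone. Origin: centre of its underside.
Mind the look-alikes: they are no part of the job. What is shaped like the pot5 but red is not meant.

How it is judged:
By the outcome, as a careful person would: the job done as asked, in the order asked, and still so for the second after the job is handed in, with the robot touching nothing.
Of pot1, pot2, pot3, pot4, pot5 only 3 to 5 are there at a start; the rules pass over those that are not, and their reading is None.
At some moment in a run one of paddle may be knocked a few centimetres aside while the robot is not near it.
Once in a run the grip may slacken for a moment while it holds something.
It also fails if it takes over 210 s, if anything falls off the work surface, if the arm or the gripper's body presses on something with over 40 N, if the wrist force passes 120 N, or if a joint passes its speed limit or range.

## Working session

There is one attempt and no reset: what is moved stays moved. The work goes in short steps, Python scripts to look and compute and a tool call to move; the robot and the scene stay as the last step left them, time stands still between calls to the robot, and variables do not carry over. Pictures are saved under pics/ and viewed, and the job is handed in when it is done.

Besides the shell and the picture viewer there is one more tool, called after "Request:" as name(argument=value, ...) on one line, values as JSON. apply_moves: Moves the arm, as the interface text tells. Its arguments: {"type":"object","properties":{"motion":{"type":"array","items":{"type":"array","items":{"type":"number"}}}},"required":["motion"]}

```bash
ls -la; mkdir -p pics; cat > h.py <<'E'
import numpy as np, cv2
from cell import ctrl
from scipy.spatial.transform import Rotation as R
def save(n,im): cv2.imwrite('pics/'+n+'.png',im[:,:,::-1])
E
python3 - <<'E'
from h import *
print(ctrl.read_state(), ctrl.grip_depth)
for n in ['scene','top','wrist']:
    p=ctrl.get_image(n); save(n+'0',p['image']); print({k:v for k,v in p.items() if k!='image'})
E
```

```text
total 12
drwxr-xr-x  3 agent agent 4096 Dec  6 07:17 .
drwxr-xr-x 23 root  root  4096 Dec  6 07:17 ..
drwxr-xr-x  2 agent agent 4096 Dec  6 07:17 pics
{'clock': 0.0, 'qpos': array([ 1.19123271,  0.62935402,  0.03842737,  1.51836099, -0.02701945,
        0.99628071, -0.01998318]), 'qd': array([-3.05499742e-05, -1.74970253e-04,  8.52140034e-04, -1.08963227e-05,
       -1.10403508e-03,  3.07073629e-03,  5.40888730e-04]), 'tau': array([-2.03137593e-04, -5.63400793e+01,  1.22599360e+00, -1.93447387e+01,
        1.10557958e-02,  1.04357812e-02,  5.95713516e-06]), 'eef_pos': array([ 200.46749939, -617.66639816,  230.38593469]), 'tool_rot': array([-1.5707965 ,  0.00188577, -1.25701451]), 'force': array([ 0.03232989,  0.2620305 , -0.05862938]), 'torque': array([ 0.04865923, -0.00923333,  0.00261441]), 'width': 85.3758666829539} 18.700000000000003
{'vfov': 57.97595160711452, 'cx': 256.4748629230613, 'cy': 191.09969534375924, 'k1': -0.058741294919065636, 'extrinsics': array([[-1.67534308e-01,  9.85811023e-01, -1.04346365e-02,
         1.12683969e+02],
       [-7.96705326e-01, -1.29147250e-01,  
[... 474 characters left out ...]
09720256e-01,
        -5.37193972e+02],
       [-2.09654494e-01, -5.35187740e-03,  9.77760886e-01,
        -1.24063064e+03],
       [ 0.00000000e+00,  0.00000000e+00,  0.00000000e+00,
         1.00000000e+00]]), 'shot': 2}
{'vfov': 59.4312088657531, 'cx': 254.3361121830652, 'cy': 186.8178512276172, 'k1': -0.02384265276117601, 'tool_from_camera': array([[ 9.99999949e-01,  2.57507498e-04, -1.87588486e-04,
        -3.58447521e-01],
       [-2.61618698e-04,  3.27717100e-01, -9.44775864e-01,
        -1.42997598e+02],
       [-1.81810914e-04,  9.44775866e-01,  3.27717151e-01,
         8.47931896e+01],
       [ 0.00000000e+00,  0.00000000e+00,  0.00000000e+00,
         1.00000000e+00]]), 'shot': 3}
```

View pics/scene0.png

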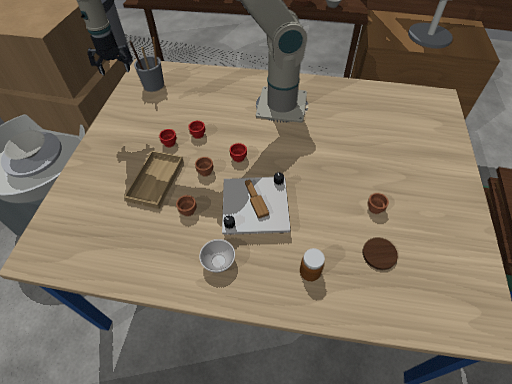

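View pics/top0.png

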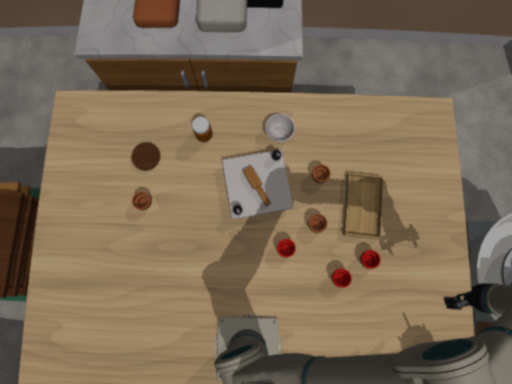

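View pics/wrist0.png

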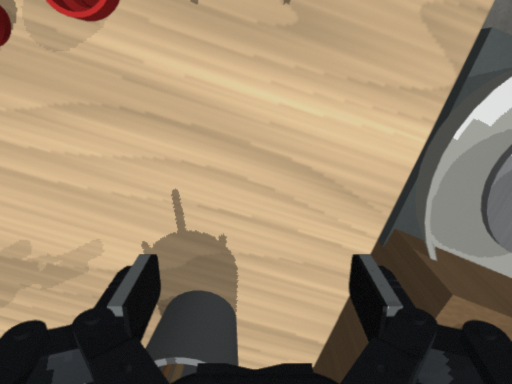

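```bash
cat >> h.py <<'E'
def ray(p,u,v,T=None):
    """world origin, direction for pixel; T=camera->world for wrist"""
    f=p['image'].shape[0]/2/np.tan(np.radians(p['vfov']/2))
    xd,yd=(u-p['cx'])/f,(v-p['cy'])/f
    x,y=xd,yd
    for _ in range(20):
        s=1+p['k1']*(x*x+y*y); x,y=xd/s,yd/s
    C=np.linalg.inv(p['extrinsics']) if T is None else T
    return C[:3,3],C[:3,:3]@np.array([x,-y,-1.])
def px2w(p,u,v,z,T=None):
    o,d=ray(p,u,v,T); return o+d*(z-o[2])/d[2]
def w2px(p,P,T=None):
    E=p['extrinsics'] if T is None else np.linalg.inv(T)
    c=E[:3,:3]@np.asarray(P,float)+E[:3,3]; x,y=c[0]/-c[2],-c[1]/-c[2]
    s=1+p['k1']*(x*x+y*y); f=p['image'].shape[0]/2/np.tan(np.radians(p['vfov']/2))
    return np.array([p['cx']+f*x*s,p['cy']+f*y*s])
def wristT(p,st):
    M=np.eye(4); M[:3,:3]=R.from_euler('xyz',st['tool_rot']).as_matrix(); M[:3,3]=st['eef_pos']
    return M@p['tool_from_camera']
def goto(x,y,z,yaw=None,st=None):
    "needed (tx,ty,tz cm, turn) from measured pose to world target"
    st=st or ctrl.read_state(); Rm=R.from_euler('xyz',st['tool_rot']).as_matrix()
    d=Rm.T@(np.array([x,y,z])-st['eef_pos'])/10
    t=0
    if yaw is not None: t=(st['tool_rot'][2]-yaw+np.pi)%(2*np.pi)-np.pi
    print('move cm',d.round(2),'turn',round(t,3))
E
python3 - <<'E'
from h import *
t=ctrl.get_image('top'); s=ctrl.get_image('scene')
for q in ['pot1','paddle','tray','stand','stand_top','knob_left_grip','knob_right_grip','fixed_far','fixed_near','glaze_jar','water_bowl','wheel_bat']:
    for n,p in (('top',t),('scene',s)):
        for m in ctrl.mark_of(p,q)[:7]:
            print(q,n,np.round(m['location']),round(m['confidence'],2),w2px(p,m['location']).round())
E
```

```text
pot1 top [ 430. -244.    2.] 0.86 [318. 224.]
pot1 top [ 244. -319.   -2.] 0.82 [339. 277.]
pot1 top [498. 391.  -0.] 0.81 [145. 203.]
pot1 top [ 310. -420.   -2.] 0.8 [367. 259.]
pot1 top [ 334. -128.   -1.] 0.65 [285. 251.]
pot1 top [ 609. -253.    1.] 0.64 [319. 177.]
pot1 scene [ 305. -425.   -0.] 0.81 [169. 142.]
pot1 scene [ 610. -253.   -0.] 0.76 [188. 210.]
pot1 scene [499. 389.  -1.] 0.76 [374. 209.]
pot1 scene [ 430. -235.    1.] 0.63 [206. 171.]
pot1 scene [ 340. -127.    4.] 0.57 [239. 157.]
pot1 scene [ 245. -314.   -5.] 0.57 [199. 136.]
paddle top [555. -22.  43.] 0.86 [257. 187.]
paddle scene [556. -22.  42.] 0.59 [256. 200.]
tray top [ 500. -412.   -1.] 0.93 [363. 207.]
tray scene [ 500. -407.   -2.] 0.63 [157. 181.]
stand top [568. -23.  -2.] 0.6 [257. 186.]
stand scene [ 610. -254.   -4.] 0.42 [188. 211.]
stand_top top [570. -24.  46.] 0.97 [257. 183.]
stand_top scene [571. -18.  43.] 0.81 [256. 203.]
knob_left_grip top [472.  46.  67.] 0.6 [237. 208.]
knob_left_grip top [ 609. -254.    1.] 0.48 [319. 177.]
knob_left_grip scene [466.  41.  64.] 0.51 [278. 178.]
knob_left_grip scene [556. -26.  42.] 0.51 [254. 199.]
knob_right_grip top [672. -94.  64.] 0.56 [278. 154.]
knob_right_grip scene [670. -90.  68.] 0.57 [229. 221.]
knob_right_grip scene [468.  41.  69.] 0.43 [278. 177.]
fixed_far top [469.  46.  67.] 0.3 [237. 209.]
fixed_near top [466.  48.  72.] 0.72 [236. 210.]
glaze_jar top [769. 188.   4.] 0.63 [203. 134.]
glaze_jar top [ 497. -412.   -0.] 0.33 [363. 207.]
glaze_jar scene [766. 184.   2.] 0.64 [310. 271.]
glaze_jar scene [669. -90.  68.] 0.26 [229. 221.]
water_bowl top [ 782. -100.   -0.] 0.83 [278. 132.]
water_bowl scene [ 778. -103.    1.] 0.84 [219. 261.]
water_bowl scene [499. 390.   0.] 0.27 [375. 209.]
water_bowl scene [565. -23.  -2.] 0.21 [255. 209.]
wheel_bat scene [673. 401.  -0.] 0.61 [380. 254.]
```

```bash
python3 - <<'E'
from h import *
a=cv2.imread('pics/top0.png')[120:290,200:420]; cv2.imwrite('pics/topc.png',cv2.resize(a,None,fx=3.5,fy=3.5,interpolation=cv2.INTER_CUBIC))
a=cv2.imread('pics/scene0.png')[110:290,110:320]; cv2.imwrite('pics/scenec.png',cv2.resize(a,None,fx=3.2,fy=3.2,interpolation=cv2.INTER_CUBIC))
E
```

```text
(no output)
```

View pics/topc.png

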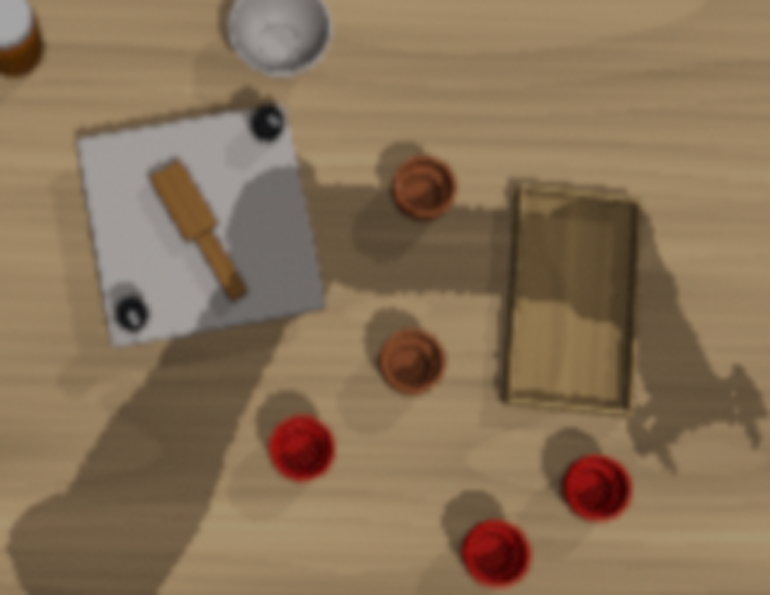

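View pics/scenec.png

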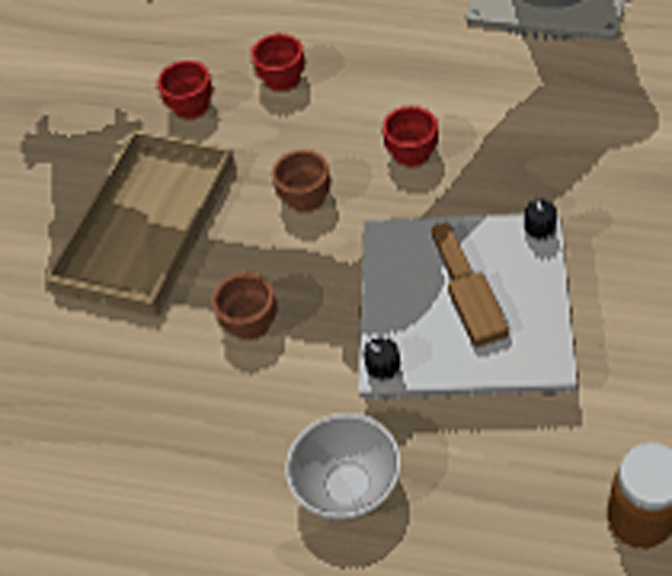

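Candidates: terracotta pots at top px (320,172), (317,222), (142,200); the ones at (286,248), (341,277), (370,259) are red look-alikes. So three pots are present: about (609,-253), (430,-242), (498,390). First the paddle.

```bash
python3 - <<'E'
from h import *
goto(568,-14,210,np.radians(-60))
E
```

```text
move cm [-46.14   2.13  53.59] turn -0.21
```

Request:
apply_moves(motion=[[-46.1, 2.1, 53.6, -0.21, 8.5], [-46.1, 2.1, 53.6, -0.21, 8.5], [-46.1, 2.1, 53.6, -0.21, 8.5], [-46.1, 2.1, 53.6, -0.21, 8.5], [-46.1, 2.1, 53.6, -0.21, 8.5], [-46.1, 2.1, 53.6, -0.21, 8.5], [-46.1, 2.1, 53.6, -0.21, 8.5], [-46.1, 2.1, 53.6, -0.21, 8.5], [-46.1, 2.1, 53.6, -0.21, 8.5], [-46.1, 2.1, 53.6, -0.21, 8.5], [-46.1, 2.1, 53.6, -0.21, 8.5], [-46.1, 2.1, 53.6, -0.21, 8.5], [-46.1, 2.1, 53.6, -0.21, 8.5], [-46.1, 2.1, 53.6, -0.21, 8.5], [-46.1, 2.1, 53.6, -0.21, 8.5]])

```text
clock: 3.32
eef_pos: [567.5, -16.7, 210.5]
tool_rot: [-1.572, -0.001, -1.05]
force: [0.0, 0.1, 0.1]
width: 85.4
```

```bash
python3 - <<'E'
from h import *
st=ctrl.read_state(); print(st['clock'],st['eef_pos'],st['tool_rot'],st['qpos'])
p=ctrl.get_image('wrist'); save('w1',p['image']);T=wristT(p,st)
for q in ['paddle','stand_top','knob_left_grip','knob_right_grip']:
    for m in ctrl.mark_of(p,q)[:2]: print(q,np.round(m['location']),round(m['confidence'],2),w2px(p,m['location'],T).round())
E
```

```text
3.325 [567.48410482 -16.74642509 210.50191307] [-1.57163916e+00 -7.25310792e-04 -1.05042787e+00] [ 0.01360647  0.53399438 -0.05178344  1.77406146  0.03694913  0.83486711
 -1.10622632]
paddle [553. -22.  46.] 0.97 [252. 180.]
knob_left_grip [469.  42.  61.] 0.94 [151. 226.]
knob_left_grip [ 428. -235.   -6.] 0.56 [345. 322.]
knob_right_grip [670. -90.  64.] 0.56 [389. 111.]
```

View pics/w1.png

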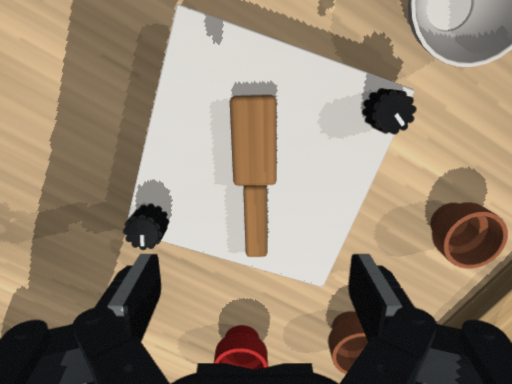

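```bash
python3 - <<'E'
from h import *
st=ctrl.read_state()
p=ctrl.get_image('wrist');T=wristT(p,st)
b=px2w(p,254,96.5,64,T); j=px2w(p,255,185,64,T); h=px2w(p,257,257,64,T)
print(b,j,h,np.linalg.norm(b-j),np.linalg.norm(j-h)); d=b-h; yaw=np.arctan2(d[1],d[0]);print('yaw',np.degrees(yaw))
com=j+15*d/np.linalg.norm(d); print(com)
for u,v in [(178,5),(413,88),(322,285)]: print(px2w(p,u,v,44,T).round(1))
# knobs: top z=80
for u,v in [(388,108),(150,222)]: print('knob',px2w(p,u,v,78,T).round(1))
for (u,v),(u2,v2) in [((397,115),(404,126)),((141,236),(142,245))]:
    e=px2w(p,u2,v2,80,T)-px2w(p,u,v,80,T);print('mark',np.degrees(np.arctan2(e[1],e[0])))
goto(com[0],com[1],100,yaw-np.pi/2)
E
python3 - <<'E'
import cv2
a=cv2.imread('pics/w1.png'); h=[cv2.resize(a[80:140,355:425],None,fx=5,fy=5),cv2.resize(a[195:255,115:185],None,fx=5,fy=5)]
cv2.imwrite('pics/kn.png',cv2.hconcat(h))
E
```

```text
[623.4850664   17.49850804  64.        ] [556.31203045 -22.21149473  64.        ] [492.52858064 -61.27428095  64.        ] 78.03269237519206 74.79458360581064
yaw 31.02769982900711
[569.1658035 -14.4797085  64.       ]
[654.7 107.9  44. ]
[ 699.6 -102.    44. ]
[ 487.3 -146.2   44. ]
knob [670.7 -79.9  78. ]
knob [482.7  44.6  78. ]
mark -111.8167096301263
mark -150.80438137992948
move cm [ 0.03 11.04  0.1 ] turn -0.018
```

View pics/kn.png

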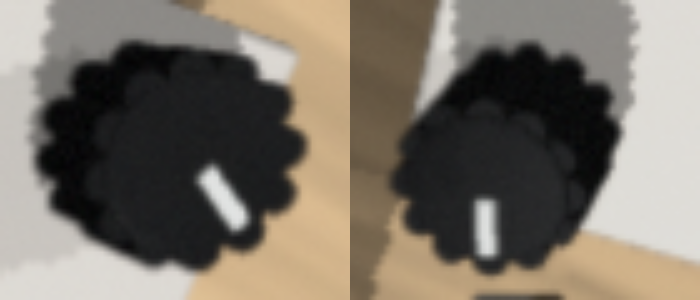

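Request:
apply_moves(motion=[[0.0, 5.0, 0.1, -0.02, 6.0], [0.0, 10.0, 0.1, -0.02, 6.0], [0.0, 14.0, 0.1, -0.02, 6.0], [0.0, 16.2, 0.1, -0.02, 6.0], [0.0, 16.2, 0.1, -0.02, 6.0], [0.0, 16.2, 0.1, -0.02, 3.0], [0.0, 16.2, 0.1, -0.02, 3.0], [0.0, 16.2, 0.1, -0.02, 3.0], [0.0, 16.2, 0.1, -0.02, 3.0], [0.0, 16.2, 0.1, -0.02, 3.0]])

```text
clock: 4.88
eef_pos: [570.2, -13.9, 49.6]
tool_rot: [-1.569, -0.001, -1.027]
force: [-0.1, -0.4, 6.6]
width: 38.5
```

```bash
python3 - <<'E'
from h import *
p=ctrl.get_image('wrist'); save('w2',p['image'])
E
```

```text
(no output)
```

View pics/w2.png

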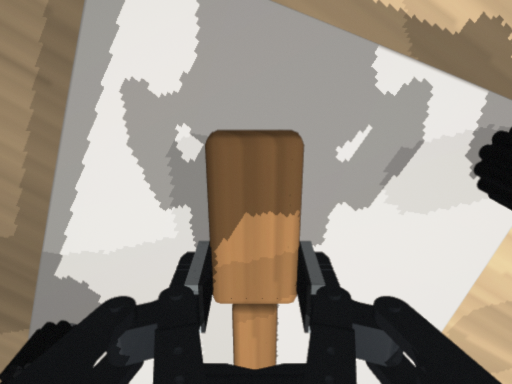

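```bash
python3 - <<'E'
from h import *
p=ctrl.get_image('top')
c=[px2w(p,200+u/3.5,120+v/3.5,30)[:2] for u,v in [(517,178),(638,197),(631,410),(502,402)]]
print(np.round(c)); c=np.array(c); m=c.mean(0); a=(c[0]+c[1]-c[2]-c[3]); yaw=np.arctan2(a[1],a[0]); b=c[0]+c[3]-c[1]-c[2]
print(m,np.degrees(yaw),np.linalg.norm(a)/2,np.linalg.norm(b)/2, np.degrees(np.arctan2(b[1],b[0]))-90)
t=m+12.5*np.array([np.cos(yaw),np.sin(yaw)])
goto(t[0],t[1],150,yaw-np.pi/2)
E
```

```text
[[ 626. -354.]
 [ 608. -481.]
 [ 385. -463.]
 [ 391. -331.]]
[ 502.67006211 -407.12450833] -5.163186267062862 229.5757297969498 130.11102674503366 -5.23580695301267
move cm [ 30.92 -10.05 -25.09] turn 0.634
```

Request:
apply_moves(motion=[[0, -3, 0, 0, 3.0], [0, -10, 0, 0, 3.0], [4, -10, -4, 0.15, 3.0], [8, -10, -8, 0.3, 3.0], [12, -10, -12, 0.4, 3.0], [16, -10, -16, 0.5, 3.0], [20, -10, -18, 0.6, 3.0], [24, -10, -20, 0.63, 3.0], [28, -10, -23, 0.63, 3.0], [30.9, -10, -25.1, 0.63, 3.0], [30.9, -10, -25.1, 0.63, 3.0], [30.9, -10, -25.1, 0.63, 3.0]])

```text
clock: 6.48
eef_pos: [514.2, -406.9, 148.0]
tool_rot: [-1.571, 0.002, -1.657]
force: [0.5, 1.0, -1.5]
width: 38.3
```

```bash
python3 - <<'E'
from h import *
p=ctrl.get_image('wrist'); save('w3',p['image'])
st=ctrl.read_state(); print(st['force'],st['width'],st['tool_rot'])
goto(515,-408,12.5,np.radians(-95.2))
E
```

```text
[-0.33224878 -0.78463816 -0.8204387 ] 38.30861113755107 [-1.57093621  0.00180315 -1.65544944]
move cm [ 0.2  13.56  0.05] turn 0.006
```

View pics/w3.png

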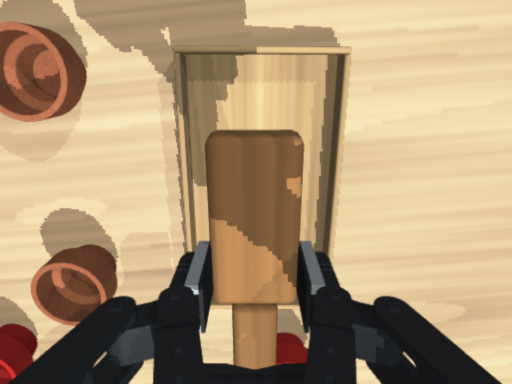

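Request:
apply_moves(motion=[[0.1, 5, 0, 0, 3.0], [0.1, 10, 0, 0, 3.0], [0.1, 12.5, 0, 0, 3.0], [0.1, 13.4, 0, 0, 3.0], [0.1, 13.5, 0, 0, 3.0], [0.1, 13.5, 0, 0, 3.0], [0.1, 13.5, 0, 0, 5.5], [0.1, 13.5, 0, 0, 5.5], [0.1, 13.5, 0, 0, 5.5], [0.1, 10, 0, 0, 5.5], [0.1, 5, 0, 0, 5.5], [0.1, -2, 0, 0, 5.5]])

```text
clock: 8.02
eef_pos: [513.3, -408.5, 161.3]
tool_rot: [-1.573, 0.001, -1.657]
force: [0.7, -0.4, 0.9]
width: 54.9
```

```bash
python3 - <<'E'
from h import *
p=ctrl.get_image('wrist'); save('w4',p['image'])
st=ctrl.read_state(); print(st['force'],st['width'],st['tool_rot'])
goto(469.5,43.5,150,np.radians(-100)); goto(670.5,-91,150)
E
```

```text
[ 1.29671392 -2.12525731  6.25662642] 55.23183195657229 [-1.5595944  -0.00702453 -1.65745958]
move cm [-45.     1.72  -8.76] turn 0.088
move cm [-33.34   2.04  12.43] turn 0
```

View pics/w4.png

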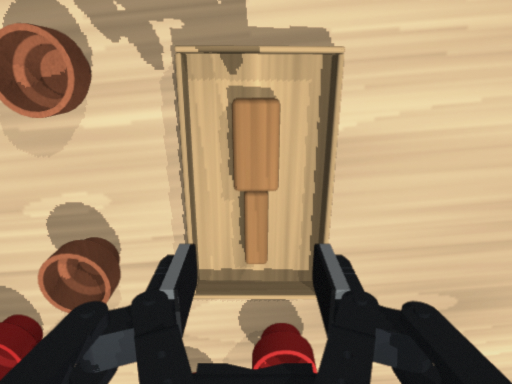

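Request:
apply_moves(motion=[[-5, 0, 2, 0, 4.5], [-11, 0.5, 4, 0, 4.5], [-17, 1, 7, 0, 4.5], [-23, 1, 9, 0, 4.5], [-29, 1.5, 11, 0, 4.5], [-33.3, 2, 12.4, 0, 4.5], [-33.3, 2, 12.4, 0, 4.5], [-33.3, 2, 12.4, 0, 4.5], [-33.3, 2, 12.4, 0, 4.5]])

```text
clock: 9.2
eef_pos: [665.7, -90.4, 141.0]
tool_rot: [-1.571, -0.001, -1.66]
force: [-0.1, -0.3, 0.1]
width: 45.0
```

```bash
python3 - <<'E'
from h import *
st=ctrl.read_state()
p=ctrl.get_image('wrist'); save('w5',p['image']);T=wristT(p,st); print(st['eef_pos'],st['qpos'][6], st['torque'],st['force'])
for m in ctrl.mark_of(p,'knob_right_grip')[:2]: print(np.round(m['location']),round(m['confidence'],2),w2px(p,m['location'],T).round())
E
```

```text
[665.74983174 -90.41604843 140.99348995] -1.4776633718263357 [ 0.04925527  0.01965954 -0.01642626] [-0.06070992 -0.31673689  0.10839581]
[669. -90.  65.] 0.73 [254. 194.]
```

View pics/w5.png

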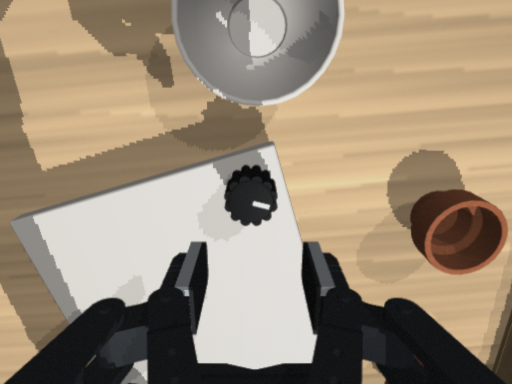

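```bash
python3 - <<'E'
from h import *
a=cv2.imread('pics/w5.png'); cv2.imwrite('pics/k5.png',cv2.resize(a[150:240,205:305],None,fx=6,fy=6,interpolation=cv2.INTER_CUBIC))
E
```

```text
(no output)
```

View pics/k5.png

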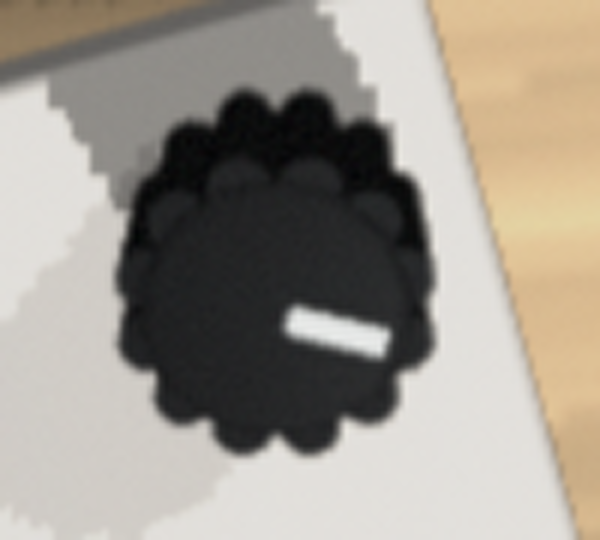

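```bash
cat >> h.py <<'E'
def mark(p,T,a,b,z=80):
    e=px2w(p,*b,z,T)-px2w(p,*a,z,T); return np.degrees(np.arctan2(e[1],e[0]))
E
python3 - <<'E'
from h import *
st=ctrl.read_state()
p=ctrl.get_image('wrist');T=wristT(p,st)
c=px2w(p,251.4,201.5,80,T);print(c, mark(p,T,(205+287/6,150+320/6),(205+390/6,150+345/6)), np.degrees(st['tool_rot'][2]))
goto(c[0],c[1],54)
E
```

```text
[669.82918518 -88.15326436  80.        ] -109.76706391653052 -95.0914040062292
move cm [-0.19  8.71  0.37] turn 0
```

Request:
apply_moves(motion=[[-0.2, 3, 0.4, 0, 4.8], [-0.2, 6.5, 0.4, 0, 4.8], [-0.2, 8.7, 0.4, 0, 4.8], [-0.2, 8.7, 0.4, 0, 4.8], [-0.2, 8.7, 0.4, 0, 2.5], [-0.2, 8.7, 0.4, 0, 2.5], [-0.2, 8.7, 0.4, 0, 2.5], [-0.2, 8.7, 0.4, 0, 2.5]])

```text
clock: 10.35
eef_pos: [671.1, -87.9, 54.8]
tool_rot: [-1.569, -0.002, -1.658]
force: [0.2, -4.5, 2.6]
width: 32.0
```

```bash
python3 - <<'E'
from h import *
st=ctrl.read_state(); print(st['torque'],st['force'],st['width'],st['tool_rot'],st['eef_pos'])
p=ctrl.get_image('wrist'); save('w6',p['image'])
E
```

```text
[-0.89793191  0.104727    0.04993966] [ 0.15564287 -4.49343224  2.60641093] 32.02439164693738 [-1.56884097e+00 -1.61968128e-03 -1.65778794e+00] [671.05121248 -87.93880933  54.76249489]
```

View pics/w6.png

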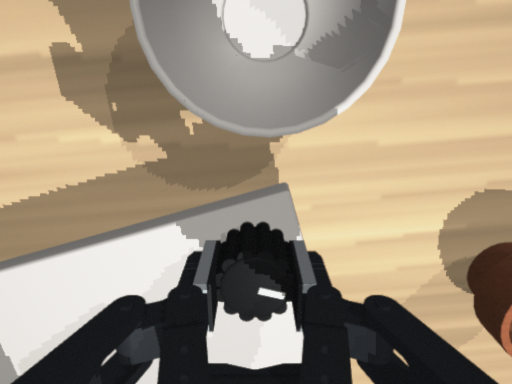

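Request:
apply_moves(motion=[[0, 0, 0, -0.15, 2.5], [0, 0, 0, -0.3, 2.5], [0, 0, 0, -0.3, 2.5]])

```text
clock: 10.78
eef_pos: [671.1, -87.6, 54.5]
tool_rot: [-1.569, -0.001, -1.359]
force: [0.3, -5.4, 2.6]
width: 32.0
```

```bash
python3 - <<'E'
from h import *
st=ctrl.read_state(); print(st['torque'],st['force'],st['width'],st['tool_rot'],st['eef_pos'])
p=ctrl.get_image('wrist'); save('w7',p['image'])
E
```

```text
[-0.88563176  0.16557666  0.07877624] [ 0.25087395 -5.38440276  2.63061918] 32.00962501655758 [-1.56937704e+00 -1.15851287e-03 -1.35903999e+00] [671.08391337 -87.59790955  54.49270776]
```

View pics/w7.png

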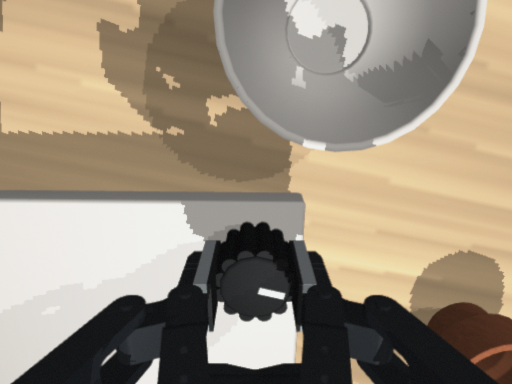

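Request:
apply_moves(motion=[[0, 0, 0, -0.15, 2.5], [0, 0, 0, -0.3, 2.5], [0, 0, 0, -0.45, 2.5], [0, 0, 0, -0.6, 2.5], [0, 0, 0, -0.75, 2.5], [0, 0, 0, -0.9, 2.5], [0, 0, 0, -1.05, 2.5], [0, 0, 0, -1.2, 2.5], [0, 0, 0, -1.2, 2.5]])

```text
clock: 11.95
eef_pos: [670.1, -86.9, 54.1]
tool_rot: [-1.571, 0.001, -0.161]
force: [-2.0, -4.9, 4.1]
width: 32.3
```

```bash
python3 - <<'E'
from h import *
st=ctrl.read_state(); print(st['torque'],st['force'],st['width'],st['tool_rot'],st['eef_pos'])
E
```

```text
[-0.84163875  0.6731341   0.011228  ] [-2.01384178 -4.86294358  4.09943615] 32.25029245353019 [-1.57112360e+00  9.04901668e-04 -1.61010116e-01] [670.09400208 -86.89239441  54.05427362]
```

Request:
apply_moves(motion=[[0, 0, 0, -0.15, 2.5], [0, 0, 0, -0.3, 2.5], [0, 0, 0, -0.3, 2.5]])

```text
clock: 12.32
eef_pos: [669.9, -87.0, 53.8]
tool_rot: [-1.571, 0.001, 0.138]
force: [-1.7, -4.3, 4.4]
width: 32.1
```

```bash
python3 - <<'E'
from h import *
st=ctrl.read_state(); print(st['torque'],st['force'],st['width'],st['tool_rot'],st['eef_pos'])
p=ctrl.get_image('wrist'); save('w8',p['image'])
E
```

```text
[-0.97480699  0.81977525  0.02189976] [-1.67550049 -4.30187014  4.37750101] 32.13205361833804 [-1.57115899e+00  1.49236528e-03  1.37841033e-01] [669.85470106 -86.99488614  53.80286663]
```

View pics/w8.png

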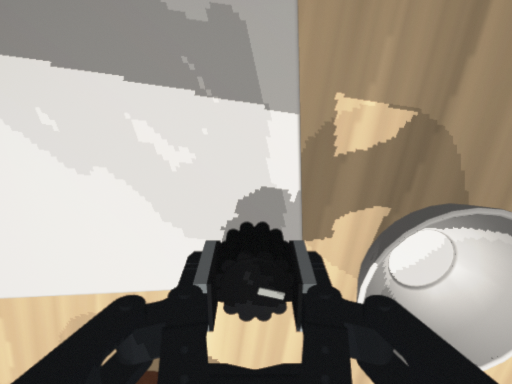

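Request:
apply_moves(motion=[[0, 0, 0, -0.1, 2.5], [0, 0, 0, -0.2, 2.5], [0, 0, 0, -0.2, 2.5]])

```text
clock: 12.75
eef_pos: [669.7, -87.1, 53.6]
tool_rot: [-1.571, 0.002, 0.339]
force: [-2.1, -4.2, 3.0]
width: 32.3
```

```bash
python3 - <<'E'
from h import *
st=ctrl.read_state(); print(st['torque'],st['force'],st['width'],st['tool_rot'],st['eef_pos'])
E
```

```text
[-1.09569373  0.87192609  0.07239566] [-2.10116752 -4.20060095  2.95058973] 32.316560167353686 [-1.57118255  0.0019756   0.3385218 ] [669.70797607 -87.11258995  53.59938372]
```

Request:
apply_moves(motion=[[0, 0, 0, -0.1, 2.5], [0, 0, 0, -0.2, 2.5], [0, 0, 0, -0.2, 2.5]])

```text
clock: 13.12
eef_pos: [669.3, -86.5, 53.4]
tool_rot: [-1.569, 0.002, 0.536]
force: [-3.6, -3.4, 2.3]
width: 32.3
```

```bash
python3 - <<'E'
from h import *
st=ctrl.read_state(); print(st['torque'],st['force'],st['width'],st['tool_rot'],st['eef_pos'])
p=ctrl.get_image('wrist'); save('w9',p['image'])
E
```

```text
[-0.77087477  1.05935322 -0.68268475] [-3.6381524  -3.43482702  2.25229311] 32.32084239882568 [-1.56914056  0.00206002  0.53635134] [669.32666784 -86.46372965  53.35360198]
```

View pics/w9.png

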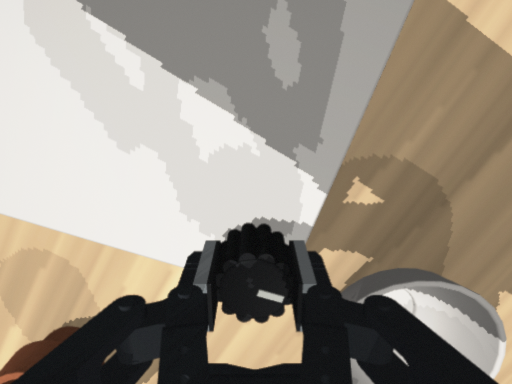

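Request:
apply_moves(motion=[[0, 0, 0, 0.18, 2.5], [0, 0, 0, 0.36, 2.5], [0, 0, 0, 0.54, 2.5], [0, 0, 0, 0.72, 2.5], [0, 0, 0, 0.9, 2.5], [0, 0, 0, 1.08, 2.5], [0, 0, 0, 1.26, 2.5], [0, 0, 0, 1.44, 2.5], [0, 0, 0, 1.62, 2.5], [0, 0, 0, 1.8, 2.5], [0, 0, 0, 1.98, 2.5], [0, 0, 0, 2.16, 2.5], [0, 0, 0, 2.34, 2.5], [0, 0, 0, 2.52, 2.5], [0, 0, 0, 2.7, 2.5], [0, 0, 0, 2.88, 2.5], [0, 0, 0, 3.06, 2.5], [0, 0, 0, 3.15, 2.5], [0, 0, 0, 3.15, 2.5]])

```text
clock: 15.55
eef_pos: [671.3, -89.8, 54.2]
tool_rot: [-1.564, -0.001, -2.611]
force: [-1.0, -9.0, 2.2]
width: 31.9
```

```bash
python3 - <<'E'
from h import *
st=ctrl.read_state(); print(st['torque'],st['force'],st['width'],st['tool_rot'],st['eef_pos'],st['qpos'])
p=ctrl.get_image('wrist'); save('w10',p['image'])
E
```

```text
[-1.83868901  0.51480003 -0.0064348 ] [-0.95934105 -9.04544886  2.22909489] 31.932526296398894 [-1.56361709e+00 -5.25068579e-04 -2.61070259e+00] [671.28667718 -89.82455495  54.17321661] [-0.10702731  0.9039113   0.35169918  1.57278845 -0.40660051  0.73380975
 -2.18612161]
```

View pics/w10.png

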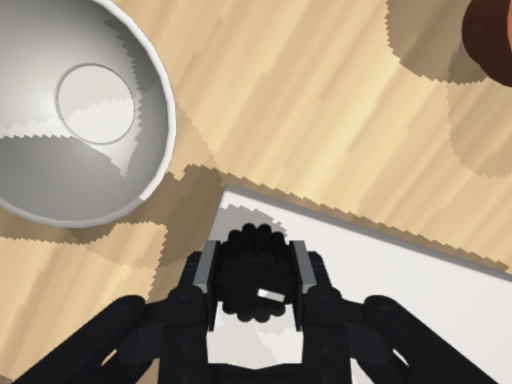

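Request:
apply_moves(motion=[[0, 0, 0, 0, 4.6], [0, 0, 0, 0, 4.6], [0, -3, 0, 0, 4.6], [0, -6, 0, 0, 4.6], [0, -6, 0, 0, 4.6]])

```text
clock: 16.23
eef_pos: [673.0, -85.1, 116.4]
tool_rot: [-1.568, 0.006, -2.606]
force: [-0.0, -0.3, -0.6]
width: 45.7
```

```bash
python3 - <<'E'
from h import *
st=ctrl.read_state(); print(st['torque'],st['force'],st['width'],st['tool_rot'],st['eef_pos'])
p=ctrl.get_image('wrist'); save('w11',p['image'])
a=p['image'][:,:,::-1]; cv2.imwrite('pics/w11c.png',cv2.resize(a[140:340,150:400],None,fx=3,fy=3,interpolation=cv2.INTER_CUBIC))
E
```

```text
[ 0.03839041  0.04946741 -0.03325529] [-0.02483423 -0.27443701 -0.57119719] 45.70656310910807 [-1.56797994  0.00562759 -2.60599353] [673.00586555 -85.13470728 116.35999403]
```

View pics/w11c.png

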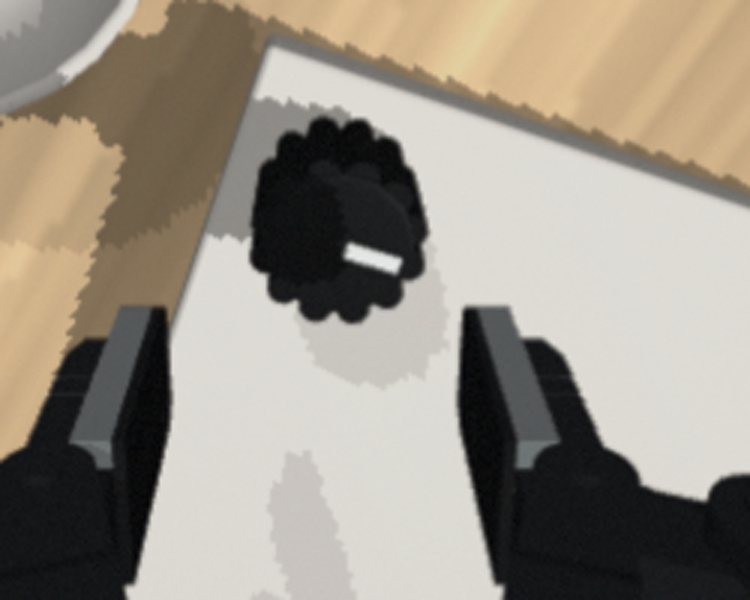

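```bash
python3 - <<'E'
from h import *
st=ctrl.read_state()
p=ctrl.get_image('wrist');T=wristT(p,st)
f=lambda u,v:(150+u/3,140+v/3)
print('mark',mark(p,T,f(345,250),f(401,266)),'edge top',mark(p,T,f(290,47),f(740,202),44),'edge left',mark(p,T,f(268,44),f(180,312),44))
c=px2w(p,*f(338,245),80,T);print(c)
goto(c[0],c[1],54)
E
```

```text
mark -166.6332394414996 edge top -168.72683143840266 edge left 102.13846879883945
[668.45912934 -88.45201238  80.        ]
move cm [0.38 5.96 0.2 ] turn 0
```

Request:
apply_moves(motion=[[0.3, 1, 0.1, -0.18, 4.6], [0.3, 1, 0.1, -0.36, 4.6], [0.3, 1, 0.1, -0.54, 4.6], [0.3, 1, 0.1, -0.72, 4.6], [0.3, 1, 0.1, -0.9, 4.6], [0.3, 1, 0.1, -1.08, 4.6], [0.3, 1, 0.1, -1.26, 4.6], [0.3, 1, 0.1, -1.44, 4.6], [0.3, 1, 0.1, -1.62, 4.6], [0.3, 1, 0.1, -1.8, 4.6], [0.3, 1, 0.1, -1.98, 4.6], [0.3, 1, 0.1, -2.16, 4.6], [0.3, 1, 0.1, -2.34, 4.6], [0.3, 1, 0.1, -2.52, 4.6], [0.3, 1, 0.1, -2.7, 4.6], [0.3, 1, 0.1, -2.86, 4.6], [0.3, 1, 0.1, -2.86, 4.6]])

```text
clock: 18.45
eef_pos: [667.6, -88.1, 102.4]
tool_rot: [-1.568, 0.001, 0.251]
force: [0.2, 0.8, -0.4]
width: 46.0
```

```bash
python3 - <<'E'
from h import *
st=ctrl.read_state(); print(st['tool_rot'],st['eef_pos'])
goto(669.3,-88.3,54)
E
```

```text
[-1.56840154e+00  1.37086571e-03  2.51406180e-01] [667.61277231 -88.06727895 102.42328808]
move cm [ 0.16  4.84 -0.08] turn 0
```

Request:
apply_moves(motion=[[0.1, 2.5, 0, 0, 4.8], [0.1, 4.8, 0, 0, 4.8], [0.1, 4.8, 0, 0, 4.8], [0.1, 4.8, 0, 0, 2.5], [0.1, 4.8, 0, 0, 2.5], [0.1, 4.8, 0, 0, 2.5], [0.1, 4.8, 0, 0, 2.5]])

```text
clock: 19.32
eef_pos: [669.6, -88.1, 56.3]
tool_rot: [-1.571, -0.001, 0.253]
force: [-0.6, 1.8, -0.3]
width: 32.1
```

```bash
python3 - <<'E'
from h import *
st=ctrl.read_state(); print(st['torque'],st['force'],st['width'],st['tool_rot'],st['eef_pos'])
E
```

```text
[ 0.284135    0.10543438 -0.05674036] [-0.55226587  1.80510464 -0.2930841 ] 32.10895708729899 [-1.57059251e+00 -9.49602282e-04  2.52898521e-01] [669.63770134 -88.13136764  56.34921233]
```

Request:
apply_moves(motion=[[0, 0, 0, 0.18, 2.5], [0, 0, 0, 0.36, 2.5], [0, 0, 0, 0.54, 2.5], [0, 0, 0, 0.72, 2.5], [0, 0, 0, 0.9, 2.5], [0, 0, 0, 1.08, 2.5], [0, 0, 0, 1.26, 2.5], [0, 0, 0, 1.44, 2.5], [0, 0, 0, 1.62, 2.5], [0, 0, 0, 1.8, 2.5], [0, 0, 0, 1.98, 2.5], [0, 0, 0, 2.16, 2.5], [0, 0, 0, 2.34, 2.5], [0, 0, 0, 2.52, 2.5], [0, 0, 0, 2.7, 2.5], [0, 0, 0, 2.85, 2.5], [0, 0, 0, 2.91, 2.5], [0, 0, 0, 2.91, 2.5]])

```text
clock: 21.58
eef_pos: [669.5, -88.0, 56.9]
tool_rot: [-1.571, 0.001, -2.657]
force: [-2.8, 1.2, 5.4]
width: 32.3
```

```bash
python3 - <<'E'
from h import *
st=ctrl.read_state(); print(st['torque'],st['force'],st['width'],st['tool_rot'],st['eef_pos'])
E
```

```text
[ 0.24632885  0.4664049  -0.05180189] [-2.76332867  1.17354345  5.39584394] 32.289179524883956 [-1.57114543e+00  5.24547821e-04 -2.65675557e+00] [669.4868163  -88.03362736  56.87599789]
```

Request:
apply_moves(motion=[[0, 0, 0, 0, 4.6], [0, 0, 0, 0, 4.6], [0, -3, 0, 0, 4.6], [0, -6, 0, 0, 4.6], [0, -6, 0, 0, 4.6]])

```text
clock: 22.2
eef_pos: [671.4, -89.4, 118.5]
tool_rot: [-1.567, 0.004, -2.657]
force: [-0.9, -0.2, -0.3]
width: 46.1
```

```bash
python3 - <<'E'
from h import *
st=ctrl.read_state(); print(st['torque'],st['force'],st['width'],st['tool_rot'],st['eef_pos'])
p=ctrl.get_image('wrist'); save('w12',p['image'])
a=p['image'][:,:,::-1]; cv2.imwrite('pics/w12c.png',cv2.resize(a[140:340,150:400],None,fx=3,fy=3,interpolation=cv2.INTER_CUBIC))
E
```

```text
[ 0.03708219 -0.03974874 -0.01417001] [-0.92872124 -0.21921524 -0.26882514] 46.131023149216205 [-1.5672158   0.00438011 -2.65705038] [671.43327279 -89.35576212 118.5060229 ]
```

View pics/w12c.png

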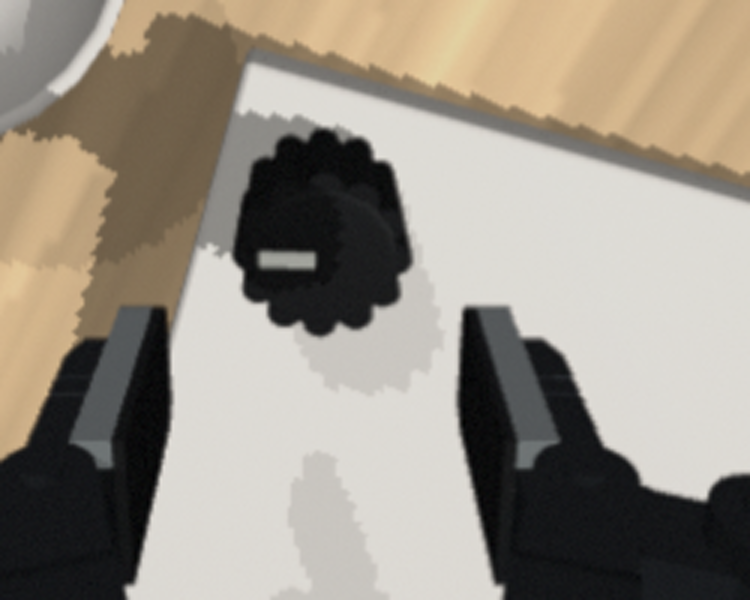

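```bash
python3 - <<'E'
from h import *
st=ctrl.read_state()
p=ctrl.get_image('wrist');T=wristT(p,st)
f=lambda u,v:(150+u/3,140+v/3)
print('mark',mark(p,T,f(315,261),f(259,259)),'edge top',mark(p,T,f(270,68),f(740,198),44),'edge left',mark(p,T,f(247,68),f(185,275),44))
goto(469.5,43.5,130,np.radians(-75))
print(st['qpos'])
E
```

```text
mark 25.600109028469582 edge top -168.16377900046308 edge left 100.44457439534263
move cm [ 11.53  -1.43 -20.98] turn -1.348
[-0.14702076  0.83244918  0.43006338  1.54734152 -0.42198236  0.85260656
 -2.2180792 ]
```

Request:
apply_moves(motion=[[3, -1.4, -5, -0.15, 4.8], [6, -1.4, -10, -0.3, 4.8], [9, -1.4, -16, -0.45, 4.8], [11.5, -1.4, -21, -0.6, 4.8], [11.5, -1.4, -21, -0.65, 4.8], [11.5, -1.4, -21, -0.65, 4.8], [11.5, -1.4, -21, -0.65, 4.8]])

```text
clock: 23.18
eef_pos: [471.0, 42.8, 129.6]
tool_rot: [-1.57, -0.0, -2.01]
force: [-0.4, -1.2, -0.2]
width: 47.8
```

```bash
python3 - <<'E'
from h import *
st=ctrl.read_state(); print(st['tool_rot'],st['eef_pos'],st['qpos'])
p=ctrl.get_image('wrist'); save('w13',p['image'])
a=p['image'][:,:,::-1]; cv2.imwrite('pics/w13c.png',cv2.resize(a[140:340,150:400],None,fx=3,fy=3,interpolation=cv2.INTER_CUBIC))
E
```

```text
[-1.56965352e+00 -2.42622951e-04 -2.00953692e+00] [471.00260614  42.75105332 129.55799746] [-0.32973905  0.557904    0.25894546  2.10436798 -0.27955159  0.5102757
 -1.87288957]
```

View pics/w13c.png

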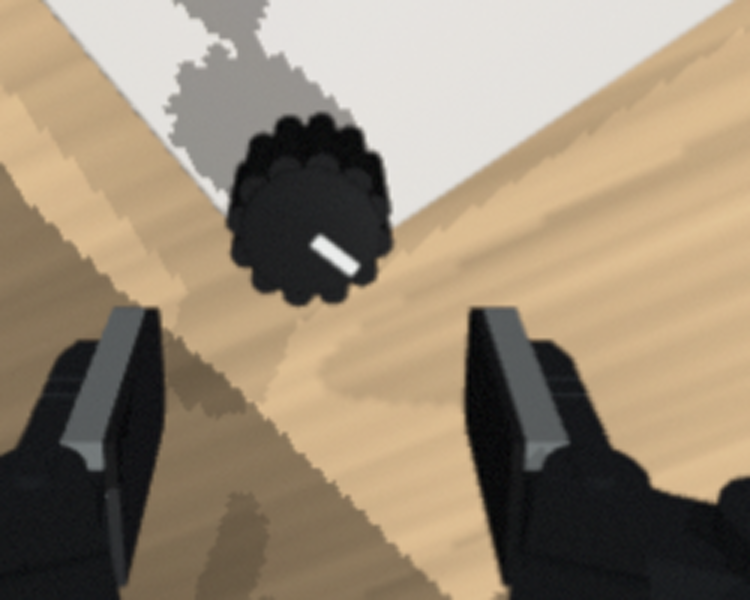

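```bash
python3 - <<'E'
from h import *
st=ctrl.read_state()
p=ctrl.get_image('wrist');T=wristT(p,st)
f=lambda u,v:(150+u/3,140+v/3)
print('mark',mark(p,T,f(315,239),f(355,271)))
c=px2w(p,*f(311,228),77,T); print(c)
goto(c[0],c[1],52)
E
```

```text
mark -156.36018084548
[468.58118785  44.58967257  77.        ]
move cm [-0.08  7.76 -0.27] turn 0
```

Request:
apply_moves(motion=[[-0.1, 4, -0.3, 0, 4.8], [-0.1, 7.7, -0.3, 0, 4.8], [-0.1, 7.7, -0.3, 0, 4.8], [-0.1, 7.7, -0.3, 0, 2.5], [-0.1, 7.7, -0.3, 0, 2.5], [-0.1, 7.7, -0.3, 0, 2.5], [-0.1, 7.7, -0.3, 0, 2.5]])

```text
clock: 24.15
eef_pos: [467.9, 45.4, 53.4]
tool_rot: [-1.569, 0.0, -2.008]
force: [1.1, -2.9, -0.0]
width: 32.4
```

Request:
apply_moves(motion=[[0, 0, 0, -0.18, 2.5], [0, 0, 0, -0.36, 2.5], [0, 0, 0, -0.54, 2.5], [0, 0, 0, -0.72, 2.5], [0, 0, 0, -0.9, 2.5], [0, 0, 0, -1.08, 2.5], [0, 0, 0, -1.26, 2.5], [0, 0, 0, -1.44, 2.5], [0, 0, 0, -1.62, 2.5], [0, 0, 0, -1.8, 2.5], [0, 0, 0, -1.98, 2.5], [0, 0, 0, -2.16, 2.5], [0, 0, 0, -2.34, 2.5], [0, 0, 0, -2.5, 2.5], [0, 0, 0, -2.6, 2.5], [0, 0, 0, -2.6, 2.5]])

```text
clock: 26.15
eef_pos: [468.9, 44.5, 53.3]
tool_rot: [-1.573, -0.001, 0.591]
force: [2.4, -4.6, -0.1]
width: 32.4
```

```bash
python3 - <<'E'
from h import *
st=ctrl.read_state(); print(st['torque'],st['force'],st['width'],st['tool_rot'],st['eef_pos'],st['qpos'])
p=ctrl.get_image('wrist'); save('w14',p['image'])
E
```

```text
[-1.16625031 -0.8240854   0.03726435] [ 2.38318287 -4.58388144 -0.05959213] 32.44854418936831 [-1.57331914e+00 -8.28730251e-04  5.91074503e-01] [468.91451674  44.54982856  53.26728253] [ 0.12011973  0.71834159 -0.40764279  2.14177588  0.71114395  0.41448039
 -0.270413  ]
```

View pics/w14.png

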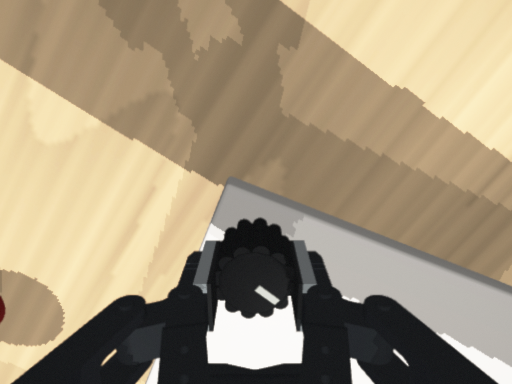

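Request:
apply_moves(motion=[[0, 0, 0, -0.1, 2.5], [0, 0, 0, -0.2, 2.5], [0, 0, 0, -0.2, 2.5]])

```text
clock: 26.58
eef_pos: [469.0, 44.6, 53.2]
tool_rot: [-1.574, -0.0, 0.791]
force: [3.3, -3.4, -0.2]
width: 32.3
```

```bash
python3 - <<'E'
from h import *
st=ctrl.read_state(); print(st['torque'],st['force'],st['tool_rot'])
E
```

```text
[-1.14751588 -0.87020483  0.10759776] [ 3.34011535 -3.37059865 -0.19509081] [-1.57362328e+00 -3.22815604e-04  7.91060821e-01]
```

Request:
apply_moves(motion=[[0, 0, 0, -0.1, 2.5], [0, 0, 0, -0.13, 2.5], [0, 0, 0, -0.13, 2.5]])

```text
clock: 26.95
eef_pos: [469.0, 44.6, 53.3]
tool_rot: [-1.573, 0.0, 0.918]
force: [3.4, -3.5, -0.3]
width: 32.4
```

```bash
python3 - <<'E'
from h import *
st=ctrl.read_state(); print(st['torque'],st['force'],st['tool_rot'])
E
```

```text
[-1.01783536 -0.87233733 -0.48694479] [ 3.39713248 -3.53864881 -0.33132611] [-1.57347958e+00  8.07811466e-05  9.18068438e-01]
```

Request:
apply_moves(motion=[[0, 0, 0, 0.18, 2.5], [0, 0, 0, 0.36, 2.5], [0, 0, 0, 0.54, 2.5], [0, 0, 0, 0.72, 2.5], [0, 0, 0, 0.9, 2.5], [0, 0, 0, 1.08, 2.5], [0, 0, 0, 1.26, 2.5], [0, 0, 0, 1.44, 2.5], [0, 0, 0, 1.62, 2.5], [0, 0, 0, 1.8, 2.5], [0, 0, 0, 1.98, 2.5], [0, 0, 0, 2.16, 2.5], [0, 0, 0, 2.34, 2.5], [0, 0, 0, 2.52, 2.5], [0, 0, 0, 2.7, 2.5], [0, 0, 0, 2.88, 2.5], [0, 0, 0, 3.06, 2.5], [0, 0, 0, 3.24, 2.5], [0, 0, 0, 3.24, 2.5]])

```text
clock: 29.32
eef_pos: [467.9, 45.8, 53.0]
tool_rot: [-1.569, 0.0, -2.317]
force: [-0.8, -3.0, -0.9]
width: 32.2
```

Request:
apply_moves(motion=[[0, 0, 0, 0, 4.7], [0, 0, 0, 0, 4.7], [0, -3, 0, 0, 4.7], [0, -6, 0, 0, 4.7], [0, -6, 0, 0, 4.7]])

```text
clock: 29.95
eef_pos: [468.8, 46.5, 114.5]
tool_rot: [-1.569, 0.003, -2.315]
force: [0.0, -1.4, -0.3]
width: 47.2
```

```bash
python3 - <<'E'
from h import *
st=ctrl.read_state(); print(st['tool_rot'],st['eef_pos'],st['qpos'])
p=ctrl.get_image('wrist'); save('w15',p['image'])
a=p['image'][:,:,::-1]; cv2.imwrite('pics/w15c.png',cv2.resize(a[140:340,150:400],None,fx=3,fy=3,interpolation=cv2.INTER_CUBIC))
E
```

```text
[-1.56862609  0.00347644 -2.3154732 ] [468.81076589  46.50245721 114.45739508] [-0.38061595  0.59217061  0.32461862  2.124248   -0.39871131  0.47822236
 -2.06663166]
```

View pics/w15c.png

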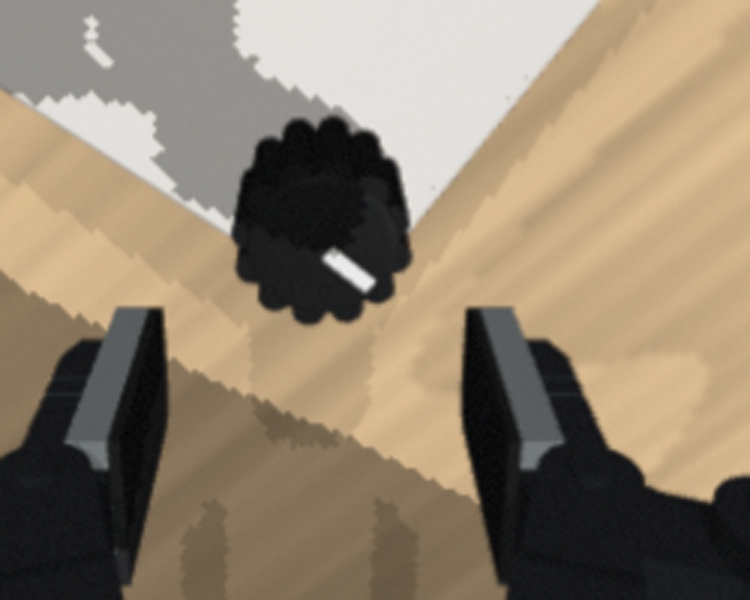

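```bash
python3 - <<'E'
from h import *
st=ctrl.read_state()
p=ctrl.get_image('wrist');T=wristT(p,st)
f=lambda u,v:(150+u/3,140+v/3)
m=mark(p,T,f(327,254),f(371,286));e1=mark(p,T,f(412,222),f(590,10),44); e2=mark(p,T,f(230,233),f(10,95),44)
print('mark',m,e1,e2)
c=px2w(p,*f(322,244),77,T); print(c)
goto(c[0],c[1],112.)
E
```

```text
mark -171.24803148551842 -79.16009880774077 12.494522246403891
[467.63946829  44.87428479  77.        ]
move cm [0.09 0.07 0.13] turn 0
```

Request:
apply_moves(motion=[[0, 1, 0.1, -0.18, 4.7], [0, 1, 0.1, -0.36, 4.7], [0, 1, 0.1, -0.54, 4.7], [0, 1, 0.1, -0.72, 4.7], [0, 1, 0.1, -0.9, 4.7], [0, 1, 0.1, -1.08, 4.7], [0, 1, 0.1, -1.26, 4.7], [0, 1, 0.1, -1.44, 4.7], [0, 1, 0.1, -1.62, 4.7], [0, 1, 0.1, -1.8, 4.7], [0, 1, 0.1, -1.98, 4.7], [0, 1, 0.1, -2.16, 4.7], [0, 1, 0.1, -2.34, 4.7], [0, 1, 0.1, -2.52, 4.7], [0, 1, 0.1, -2.62, 4.7], [0, 1, 0.1, -2.62, 4.7], [0, 1, 0.1, -2.62, 4.7]])

```text
clock: 32.17
eef_pos: [467.8, 45.3, 102.3]
tool_rot: [-1.57, 0.001, 0.301]
force: [1.9, -0.2, -0.2]
width: 47.0
```

```bash
python3 - <<'E'
from h import *
st=ctrl.read_state(); print(st['tool_rot'],st['eef_pos'])
goto(468.2,45,53)
E
```

```text
[-1.57000179e+00  9.73562388e-04  3.01326291e-01] [467.75694327  45.26041332 102.31194341]
move cm [ 0.04  4.93 -0.04] turn 0
```

Request:
apply_moves(motion=[[0, 2.5, 0, 0, 4.8], [0, 4.9, 0, 0, 4.8], [0, 4.9, 0, 0, 4.8], [0, 4.9, 0, 0, 2.5], [0, 4.9, 0, 0, 2.5], [0, 4.9, 0, 0, 2.5], [0, 4.9, 0, 0, 2.5]])

```text
clock: 33.05
eef_pos: [468.4, 45.6, 54.2]
tool_rot: [-1.57, -0.001, 0.303]
force: [-1.1, 2.1, 1.4]
width: 32.3
```

Request:
apply_moves(motion=[[0, 0, 0, 0.18, 2.5], [0, 0, 0, 0.36, 2.5], [0, 0, 0, 0.54, 2.5], [0, 0, 0, 0.72, 2.5], [0, 0, 0, 0.9, 2.5], [0, 0, 0, 1.08, 2.5], [0, 0, 0, 1.26, 2.5], [0, 0, 0, 1.44, 2.5], [0, 0, 0, 1.62, 2.5], [0, 0, 0, 1.8, 2.5], [0, 0, 0, 1.98, 2.5], [0, 0, 0, 2.16, 2.5], [0, 0, 0, 2.34, 2.5], [0, 0, 0, 2.52, 2.5], [0, 0, 0, 2.7, 2.5], [0, 0, 0, 2.82, 2.5], [0, 0, 0, 2.82, 2.5], [0, 0, 0, 2.82, 2.5]])

```text
clock: 35.3
eef_pos: [469.7, 44.0, 55.6]
tool_rot: [-1.568, 0.003, -2.519]
force: [-1.5, -2.5, 18.5]
width: 32.1
```

```bash
python3 - <<'E'
from h import *
st=ctrl.read_state(); print(st['torque'],st['force'],st['tool_rot'])
E
```

```text
[-0.51502489  0.39162768  0.02222927] [-1.50390956 -2.50843326 18.53938   ] [-1.56830849  0.00290854 -2.51862556]
```

Request:
apply_moves(motion=[[0, 0, 0, 0, 4.7], [0, 0, 0, 0, 4.7], [0, -3, 0, 0, 4.7], [0, -6, 0, 0, 4.7], [0, -6, 0, 0, 4.7]])

```text
clock: 35.92
eef_pos: [469.5, 45.4, 115.2]
tool_rot: [-1.569, 0.003, -2.516]
force: [0.1, 0.4, -0.0]
width: 46.6
```

```bash
python3 - <<'E'
from h import *
st=ctrl.read_state(); print(st['tool_rot'],st['eef_pos'],st['qpos'])
p=ctrl.get_image('wrist'); save('w16',p['image'])
a=p['image'][:,:,::-1]; cv2.imwrite('pics/w16c.png',cv2.resize(a[140:340,150:400],None,fx=3,fy=3,interpolation=cv2.INTER_CUBIC))
E
```

```text
[-1.56906506  0.00303745 -2.51646933] [469.45069612  45.44356426 115.15954512] [-0.4489989   0.60900627  0.43137797  2.12378049 -0.51587667  0.50636839
 -2.14494808]
```

View pics/w16c.png

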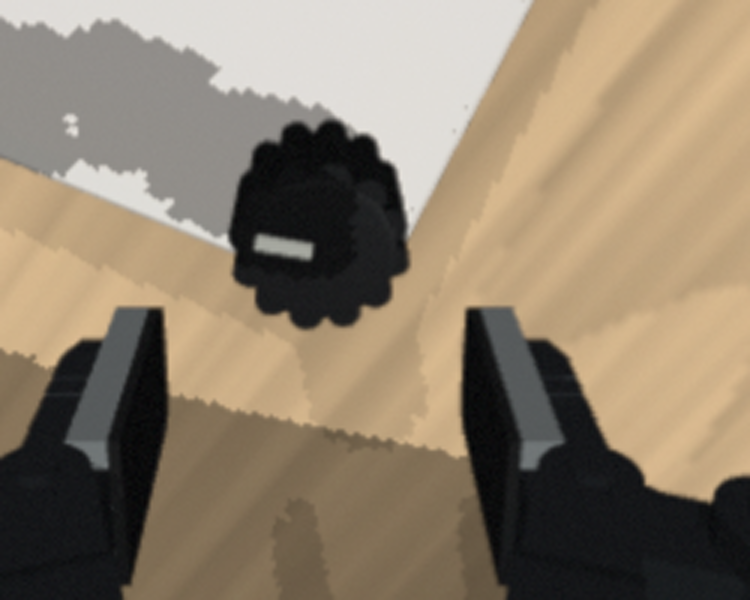

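```bash
python3 - <<'E'
from h import *
st=ctrl.read_state()
p=ctrl.get_image('wrist');T=wristT(p,st)
f=lambda u,v:(150+u/3,140+v/3)
print('mark',mark(p,T,f(312,252),f(256,241)),'edges',mark(p,T,f(412,235),f(530,5),44),mark(p,T,f(225,247),f(10,160),44))
t=ctrl.get_image('top'); save('top2',t['image'])
for q in ['pot1','paddle','stand_top','knob_right_grip','knob_left_grip']:
    for m in ctrl.mark_of(t,q)[:6]: print(q,np.round(m['location']),round(m['confidence'],2))
E
```

```text
mark 23.68233029680046 edges -77.79132623090824 11.69318643351505
pot1 [497. 391.  -3.] 0.89
pot1 [ 245. -318.    0.] 0.62
pot1 [ 607. -254.   -0.] 0.6
pot1 [ 310. -422.   -2.] 0.56
pot1 [ 431. -241.    4.] 0.51
pot1 [ 339. -128.   -1.] 0.51
paddle [ 486. -438.    1.] 0.9
stand_top [566. -22.  45.] 0.61
knob_right_grip [672. -92.  61.] 0.44
knob_left_grip [496. 390.   2.] 0.64
knob_left_grip [ 485. -438.   -1.] 0.62
```

View pics/top2.png

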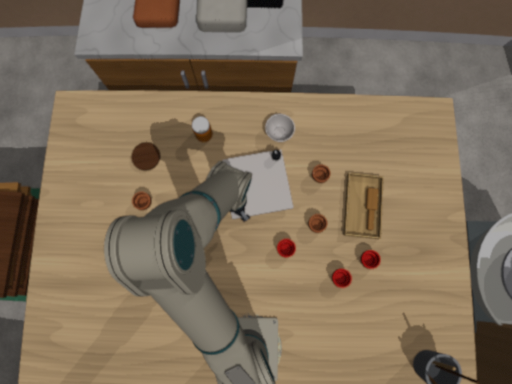

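```bash
python3 - <<'E'
from h import *
goto(608,-253,140)
E
```

```text
move cm [ 6.06 -2.69 32.38] turn 0
```

Request:
apply_moves(motion=[[1, -2, 5, 0, 8.3], [2, -2.7, 10, 0.1, 8.3], [3, -2.7, 16, 0.2, 8.3], [4, -2.7, 22, 0.3, 8.3], [5, -2.7, 28, 0.3, 8.3], [6.1, -2.7, 32.4, 0.3, 8.3], [6.1, -2.7, 32.4, 0.3, 8.3], [6.1, -2.7, 32.4, 0.3, 8.3], [6.1, -2.7, 32.4, 0.3, 8.3]])

```text
clock: 37.45
eef_pos: [608.0, -251.3, 140.4]
tool_rot: [-1.573, -0.0, -2.815]
force: [-0.3, -0.4, 0.6]
width: 83.1
```

```bash
python3 - <<'E'
from h import *
st=ctrl.read_state(); print(st['tool_rot'],st['eef_pos'],st['qpos'])
p=ctrl.get_image('wrist'); save('w17',p['image']);T=wristT(p,st)
for m in ctrl.mark_of(p,'pot1')[:3]: print(np.round(m['location'],1),round(m['confidence'],2),w2px(p,m['location'],T).round())
E
```

```text
[-1.57263860e+00 -1.79424830e-04 -2.81524409e+00] [ 608.02078089 -251.2682431   140.4292201 ] [ 0.05211331  0.80194828  0.53288569  1.58585467 -0.49005501  0.89165751
 -2.05008126]
[ 613.3 -251.2    1.4] 0.92 [249. 170.]
[ 427.  -237.4   -3.9] 0.81 [428. 241.]
```

View pics/w17.png

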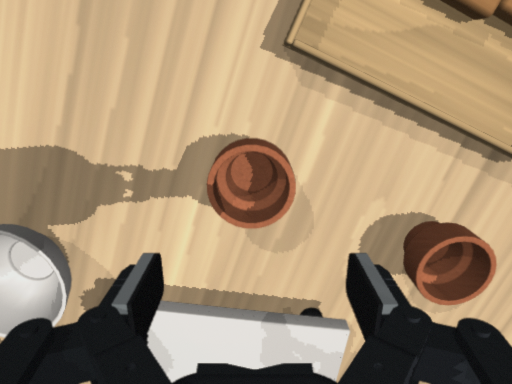

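```bash
cat >> h.py <<'E'
from scipy.optimize import minimize
def potmask(im):
    hsv=cv2.cvtColor(im,cv2.COLOR_RGB2HSV).astype(int)
    m=((hsv[:,:,0]<=12)&(hsv[:,:,1]>110)&(hsv[:,:,1]<215)&(hsv[:,:,2]>40)).astype(np.uint8)
    return cv2.morphologyEx(m,cv2.MORPH_CLOSE,np.ones((5,5)))
def fitpot(p,T,x0,y0,z0=0,name=None,rings=((33,50),(33,24),(23,0))):
    m=potmask(p['image'])
    a=np.linspace(0,2*np.pi,40,endpoint=False)
    def sil(c):
        pts=[w2px(p,(c[0]+r*np.cos(t),c[1]+r*np.sin(t),z0+z),T) for r,z in rings for t in a]
        h=cv2.convexHull((np.array(pts)*16).astype(np.int32).reshape(-1,1,2))
        s=np.zeros(m.shape,np.uint8); cv2.fillConvexPoly(s,h,1,cv2.LINE_8,4); return s
    s0=cv2.dilate(sil((x0,y0)),np.ones((31,31))); mm=m*s0
    def cost(c):
        s=sil(c); return 1-(s&mm).sum()/max(1,(s|mm).sum())
    r=minimize(cost,(x0,y0),method='Nelder-Mead',options=dict(initial_simplex=[(x0,y0),(x0+6,y0),(x0,y0+6)],xatol=.1,fatol=1e-4))
    if name:
        im=p['image'].copy(); s=sil(r.x); cs,_=cv2.findContours(s,0,1); cv2.drawContours(im,cs,-1,(0,255,0),1); save(name,im)
    return r.x,1-r.fun
E
python3 - <<'E'
from h import *
st=ctrl.read_state()
p=ctrl.get_image('wrist');T=wristT(p,st)
c,i=fitpot(p,T,611,-252,0,'f1'); print(c,i)
goto(c[0],c[1],22)
E
```

```text
[ 611.2409668  -252.33361816] 0.9554668304668305
move cm [-0.27 11.89  0.14] turn 0
```

View pics/f1.png

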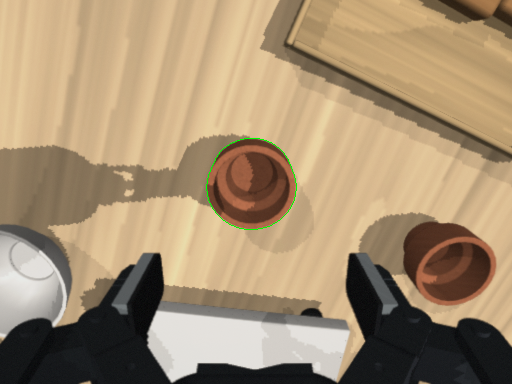

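Request:
apply_moves(motion=[[-0.3, 4, 0.1, 0, 8.5], [-0.3, 8, 0.1, 0, 8.5], [-0.3, 11, 0.1, 0, 8.5], [-0.3, 11.9, 0.1, 0, 8.5], [-0.3, 11.9, 0.1, 0, 8.5], [-0.3, 11.9, 0.1, 0, 6.0], [-0.3, 11.9, 0.1, 0, 6.0], [-0.3, 11.9, 0.1, 0, 6.0], [-0.3, 11.9, 0.1, 0, 6.0]])

```text
clock: 38.72
eef_pos: [612.6, -254.1, 23.9]
tool_rot: [-1.568, 0.003, -2.817]
force: [-0.0, 0.3, 7.2]
width: 63.4
```

```bash
python3 - <<'E'
from h import *
st=ctrl.read_state(); print(st['tool_rot'],st['eef_pos'],st['force'])
p=ctrl.get_image('wrist'); save('w18',p['image'])
s=ctrl.get_image('scene'); a=s['image'][:,:,::-1]; cv2.imwrite('pics/s18.png',cv2.resize(a[110:290,110:320],None,fx=3,fy=3,interpolation=cv2.INTER_CUBIC))
E
```

```text
[-1.56844885e+00  2.57283622e-03 -2.81696301e+00] [ 612.62996186 -254.06213707   23.90616989] [-0.03637528  0.29408392  7.15145645]
```

View pics/w18.png

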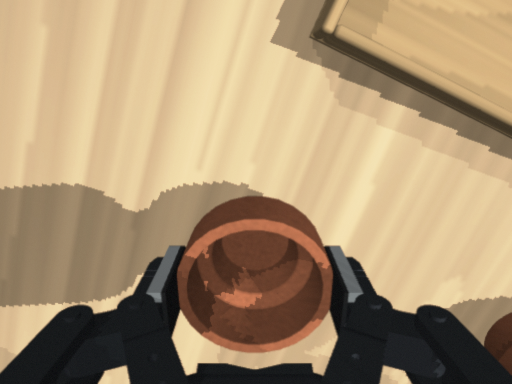

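View pics/s18.png

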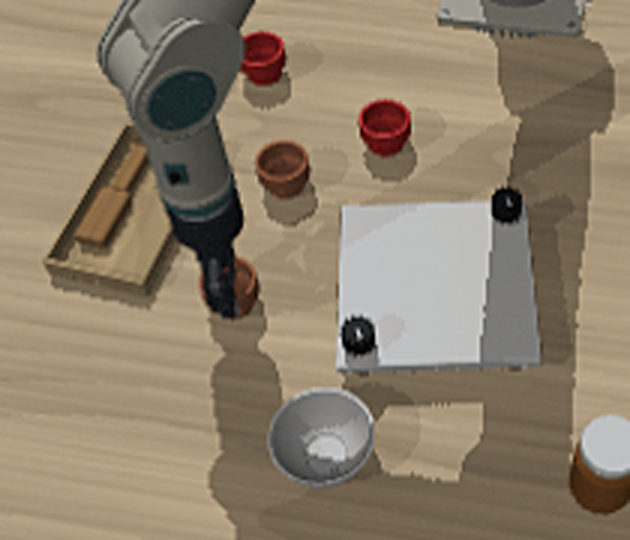

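Request:
apply_moves(motion=[[0, -3, 0, 0, 6.0], [0, -8, 0, 0, 6.0], [0, -12, 0, 0, 6.0], [0, -12.5, 0, 0, 6.0], [0, -12.5, 0, 0, 6.0]])

```text
clock: 39.45
eef_pos: [611.1, -252.8, 146.8]
tool_rot: [-1.571, 0.0, -2.817]
force: [-0.4, 0.2, -1.4]
width: 63.1
```

```bash
cat >> h.py <<'E'
def inhand(p,st,zoff,name=None):
    T=wristT(p,st); e=st['eef_pos']
    c,i=fitpot(p,T,e[0],e[1],e[2]-zoff,name)
    Rm=R.from_euler('xyz',st['tool_rot']).as_matrix()
    d=Rm.T@np.array([c[0]-e[0],c[1]-e[1],0]); print('inhand tool offset',d.round(2),'iou',round(i,3)); return c
E
python3 - <<'E'
from h import *
st=ctrl.read_state(); print(st['width'],st['force'],st['eef_pos'])
p=ctrl.get_image('wrist'); c=inhand(p,st,23.9,'f2')
e=st['eef_pos']; goto(569-(c-e[:2])[0],-21-(c-e[:2])[1],120)
E
```

```text
63.07792954594356 [-0.37595053  0.22448637 -1.37117684] [ 611.14013812 -252.7511263   146.76799331]
inhand tool offset [ 0.09  0.   -2.4 ] iou 0.96
move cm [ -3.45   2.61 -23.02] turn 0
```

View pics/f2.png

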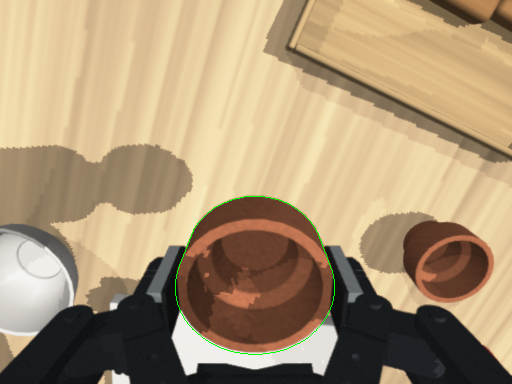

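Request:
apply_moves(motion=[[-1, 0, -5, 0, 6.0], [-2, 0, -11, 0, 6.0], [-3, 0, -17, 0, 6.0], [-3.4, 1, -22, 0, 6.0], [-3.4, 2.6, -23, 0, 6.0], [-3.4, 2.6, -23, 0, 6.0], [-3.4, 2.6, -23, 0, 6.0]])

```text
clock: 40.38
eef_pos: [570.3, -26.0, 120.6]
tool_rot: [-1.57, -0.001, -2.819]
force: [0.6, -0.2, -0.9]
width: 63.6
```

```bash
python3 - <<'E'
from h import *
st=ctrl.read_state(); print(st['width'],st['force'],st['eef_pos'])
p=ctrl.get_image('wrist'); c=inhand(p,st,23.9); print(c); save('w19',p['image'])
e=st['eef_pos']; goto(569-(c-e[:2])[0],-21-(c-e[:2])[1],68.5)
E
```

```text
63.61726356235645 [ 0.618842   -0.22458795 -0.8526577 ] [570.27269912 -25.99826356 120.63839773]
inhand tool offset [ 0.02 -0.   -2.32] iou 0.961
[569.51823807 -23.80092963]
move cm [-0.02  5.25 -0.32] turn 0
```

View pics/w19.png

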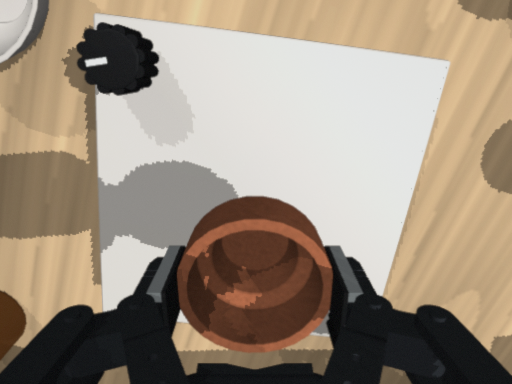

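Request:
apply_moves(motion=[[0, 3, -0.3, 0, 6.0], [0, 4.6, -0.3, 0, 6.0], [0, 5.0, -0.3, 0, 6.0], [0, 5.2, -0.3, 0, 6.0], [0, 5.2, -0.3, 0, 6.0]])

```text
clock: 41.05
eef_pos: [569.7, -21.9, 69.4]
tool_rot: [-1.57, 0.001, -2.817]
force: [-0.7, -0.2, -1.4]
width: 63.2
```

Request:
apply_moves(motion=[[0, 0, 0, 0, 8.3], [0, 0, 0, 0, 8.3], [0, -2, 0, 0, 8.3], [0, -6, 0, 0, 8.3], [0, -12, 0, 0, 8.3], [0, -12, 0, 0, 8.3]])

```text
clock: 41.8
eef_pos: [572.4, -22.4, 193.5]
tool_rot: [-1.567, 0.009, -2.817]
force: [0.6, -0.6, -0.4]
width: 82.8
```

```bash
python3 - <<'E'
from h import *
st=ctrl.read_state(); print(st['force'],st['eef_pos'])
p=ctrl.get_image('wrist'); T=wristT(p,st); c,i=fitpot(p,T,569,-21,44,'f3'); print(c,i)
print('B');goto(430,-242,140,-2.0); print('C');goto(498,390,140,-2.0)
E
```

```text
[ 0.58127917 -0.60081919 -0.39015558] [572.39504961 -22.44890002 193.53153565]
[569.00585938 -18.91113281] 0.9343065693430657
B
move cm [20.38  5.04 16.39] turn -0.817
C
move cm [ -6.23   5.09 -41.34] turn -0.817
```

View pics/f3.png

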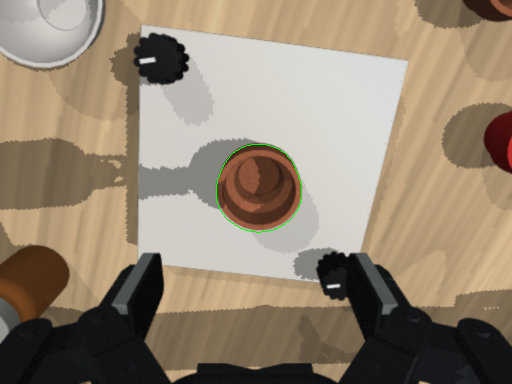

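Request:
apply_moves(motion=[[5, 0, 4, -0.1, 8.3], [10, 1, 8, -0.2, 8.3], [15, 3, 12, -0.3, 8.3], [20.4, 5, 16.4, -0.3, 8.3], [20.4, 5, 16.4, -0.3, 8.3], [20.4, 5, 16.4, -0.3, 8.3], [20.4, 5, 16.4, -0.3, 8.3]])

```text
clock: 42.72
eef_pos: [428.8, -240.7, 138.4]
tool_rot: [-1.572, 0.0, -2.515]
force: [-0.6, -0.2, 0.7]
width: 82.9
```

```bash
python3 - <<'E'
from h import *
st=ctrl.read_state(); print(st['eef_pos'],st['tool_rot'],st['qpos'])
p=ctrl.get_image('wrist');T=wristT(p,st)
c,i=fitpot(p,T,430,-242,0,'f4'); print(c,i)
goto(c[0],c[1],22)
E
```

```text
[ 428.80359126 -240.66009158  138.41281212] [-1.57201972e+00  4.42021787e-04 -2.51529007e+00] [ 0.15741142  0.58804595  0.44027906  2.05074195 -0.43774744  0.5941314
 -1.61410137]
[ 429.40479779 -237.06605184] 0.958079268292683
move cm [-0.22 11.66 -0.25] turn 0
```

View pics/f4.png

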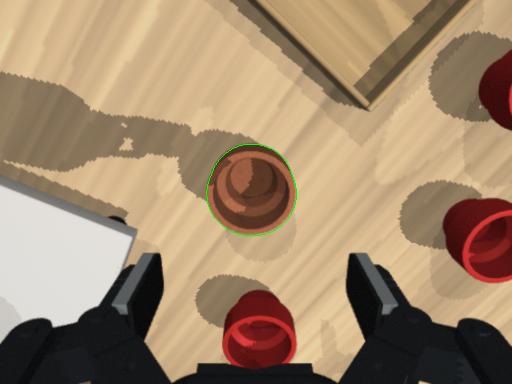

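Request:
apply_moves(motion=[[-0.2, 4, -0.3, 0, 8.5], [-0.2, 8, -0.3, 0, 8.5], [-0.2, 11, -0.3, 0, 8.5], [-0.2, 11.7, -0.3, 0, 8.5], [-0.2, 11.7, -0.3, 0, 8.5], [-0.2, 11.7, -0.3, 0, 6.0], [-0.2, 11.7, -0.3, 0, 6.0], [-0.2, 11.7, -0.3, 0, 6.0], [-0.2, 11.7, -0.3, 0, 6.0]])

```text
clock: 43.9
eef_pos: [429.2, -238.6, 23.5]
tool_rot: [-1.569, 0.002, -2.517]
force: [0.5, 1.4, 7.6]
width: 63.5
```

Request:
apply_moves(motion=[[0, -3, 0, 0, 6.0], [0, -8, 0, 0, 6.0], [0, -14, 0, 0, 6.0], [0, -16, 0, 0, 6.0], [0, -16, 0, 0, 6.0]])

```text
clock: 44.52
eef_pos: [429.2, -238.7, 183.9]
tool_rot: [-1.567, 0.003, -2.516]
force: [0.4, -0.9, -2.3]
width: 63.4
```

```bash
python3 - <<'E'
from h import *
st=ctrl.read_state(); print(st['width'],st['force'],st['eef_pos'])
p=ctrl.get_image('wrist'); c=inhand(p,st,23.5,'f5'); print(c)
e=st['eef_pos']; goto(569-(c-e[:2])[0],-19-(c-e[:2])[1],180)
E
```

```text
63.43747887201495 [ 0.4094823  -0.90178623 -2.29637432] [ 429.20680667 -238.68126238  183.8671051 ]
inhand tool offset [ 0.08 -0.   -1.05] iou 0.965
[ 428.52737594 -237.8801992 ]
move cm [-24.24   0.27  -9.43] turn 0
```

View pics/f5.png

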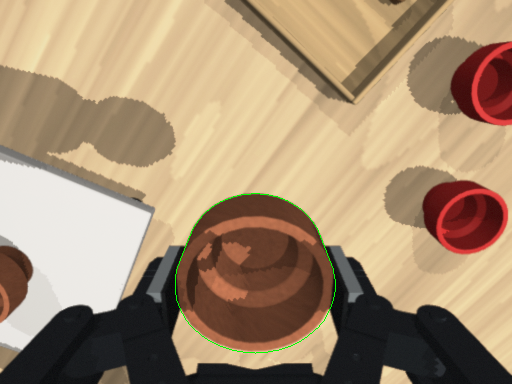

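Request:
apply_moves(motion=[[-5, 0, -2, 0, 6.0], [-10, 0, -4, 0, 6.0], [-15, 0, -6, 0, 6.0], [-20, 0, -8, 0, 6.0], [-24.2, 0.3, -9.4, 0, 6.0], [-24.2, 0.3, -9.4, 0, 6.0], [-24.2, 0.3, -9.4, 0, 6.0], [-24.2, 0.3, -9.4, 0, 6.0]])

```text
clock: 45.58
eef_pos: [568.3, -22.4, 178.4]
tool_rot: [-1.571, -0.002, -2.52]
force: [-0.4, -0.4, -1.3]
width: 63.3
```

```bash
python3 - <<'E'
from h import *
st=ctrl.read_state(); print(st['width'],st['force'],st['eef_pos'])
p=ctrl.get_image('wrist'); c=inhand(p,st,23.5); print(c); save('w20',p['image'])
e=st['eef_pos']; goto(569-(c-e[:2])[0],-19.3-(c-e[:2])[1],100)
E
```

```text
63.28364774818661 [-0.43645778 -0.35482814 -1.25265012] [568.31773442 -22.40894727 178.35903196]
inhand tool offset [0.11 0.   0.15] iou 0.904
[568.31327238 -22.59067297]
move cm [-0.23  7.86 -0.23] turn 0
```

View pics/w20.png

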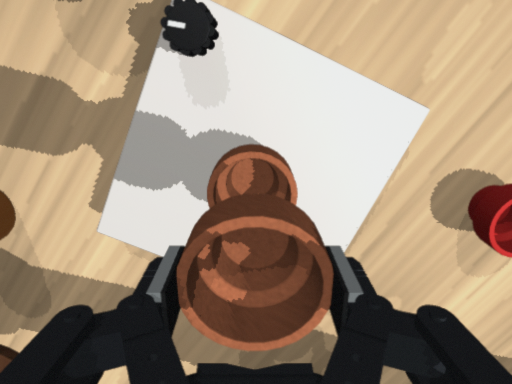

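Request:
apply_moves(motion=[[-0.22, 3, -0.1, 0, 6.0], [-0.22, 5.4, -0.1, 0, 6.0], [-0.22, 6.4, -0.1, 0, 6.0], [-0.22, 7.2, -0.1, 0, 6.0], [-0.22, 7.8, -0.1, 0, 6.0], [-0.22, 8.2, -0.1, 0, 6.0], [-0.22, 8.2, -0.1, 0, 6.0]])

```text
clock: 46.5
eef_pos: [570.6, -18.6, 96.9]
tool_rot: [-1.571, 0.0, -2.517]
force: [0.3, 0.1, -1.5]
width: 63.1
```

```bash
python3 - <<'E'
from h import *
st=ctrl.read_state(); print(st['width'],st['force'],st['eef_pos'])
p=ctrl.get_image('wrist');save('w21',p['image'])
s=ctrl.get_image('scene'); a=s['image'][:,:,::-1]; cv2.imwrite('pics/s21.png',cv2.resize(a[160:250,190:320],None,fx=6,fy=6,interpolation=cv2.INTER_CUBIC))
E
```

```text
63.08093600272289 [ 0.28013458  0.09010785 -1.53428827] [570.63341542 -18.6226301   96.870767  ]
```

View pics/s21.png

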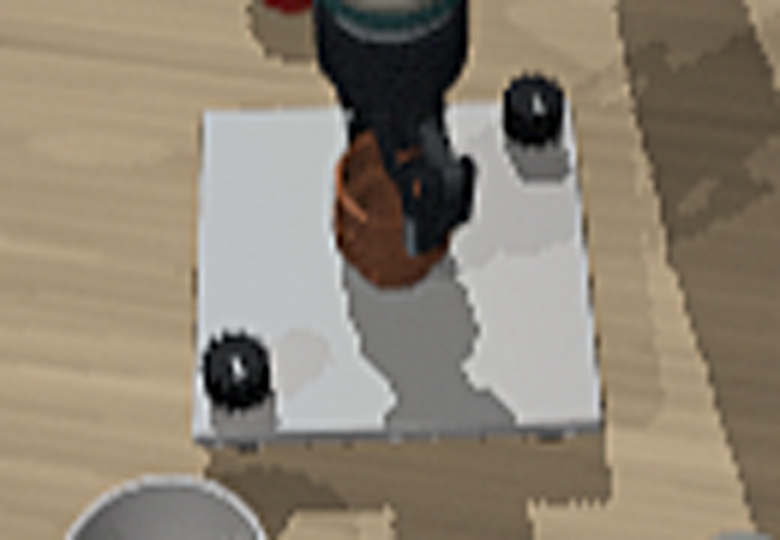

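View pics/w21.png

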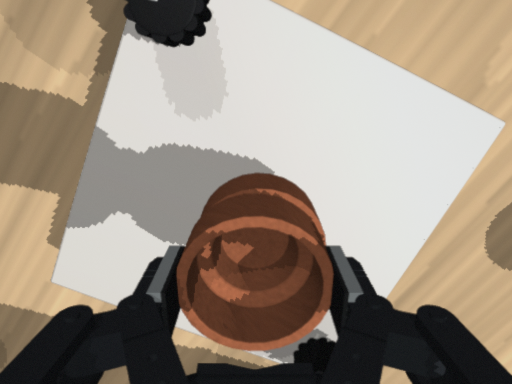

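Request:
apply_moves(motion=[[0.1, 0.2, 0.0, 0, 6.0], [0.1, 0.3, 0.0, 0, 6.0], [0.1, 0.3, 0.0, 0, 6.0], [0.1, 0.3, 0.0, 0, 8.3], [0.1, 0.3, 0.0, 0, 8.3], [0.1, 0.3, 0.0, 0, 8.3], [0.1, -2, 0.0, 0, 8.3], [0.1, -6, 0.0, 0, 8.3], [0.1, -10, 0.0, 0, 8.3], [0.1, -10, 0.0, 0, 8.3]])

```text
clock: 47.85
eef_pos: [572.0, -19.7, 199.9]
tool_rot: [-1.567, 0.005, -2.517]
force: [-0.2, -0.1, -0.0]
width: 83.4
```

```bash
python3 - <<'E'
from h import *
st=ctrl.read_state(); print(st['width'],st['force'],st['eef_pos'])
p=ctrl.get_image('wrist');T=wristT(p,st)
print(fitpot(p,T,569,-19,70,'f6',((33,50),(33,-2),(23,-26))))
goto(498,390,140,-1.8); print(st['qpos'])
E
```

```text
83.36995795496281 [-0.19375412 -0.05170575 -0.01719112] [571.99558966 -19.71851781 199.90912703]
(array([569.00217366, -18.74419165]), np.float64(0.9506937895729489))
move cm [-18.03   5.8  -37.44] turn -0.717
[-0.37004753  0.61108072  0.56259329  1.79075471 -0.41881501  0.85394152
 -2.1280217 ]
```

View pics/f6.png

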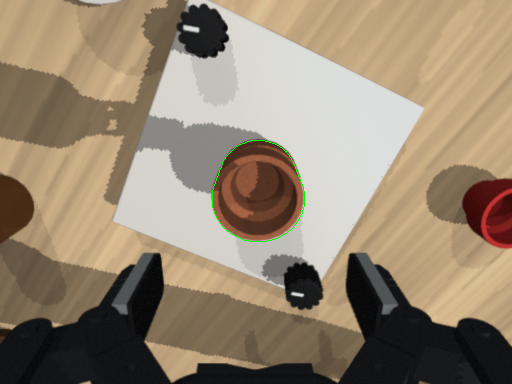

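Request:
apply_moves(motion=[[-3, 0, -6, -0.15, 8.3], [-6, 0, -12, -0.3, 8.3], [-9, 1, -18, -0.45, 8.3], [-12, 2, -24, -0.6, 8.3], [-15, 4, -31, -0.72, 8.3], [-18, 5.8, -37.4, -0.72, 8.3], [-18, 5.8, -37.4, -0.72, 8.3], [-18, 5.8, -37.4, -0.72, 8.3], [-18, 5.8, -37.4, -0.72, 8.3], [-18, 5.8, -37.4, -0.72, 8.3]])

```text
clock: 49.15
eef_pos: [497.9, 387.3, 138.8]
tool_rot: [-1.57, -0.001, -1.8]
force: [0.4, 0.3, 0.6]
width: 83.2
```

```bash
python3 - <<'E'
from h import *
st=ctrl.read_state(); print(st['eef_pos'],st['tool_rot'],st['qpos'])
p=ctrl.get_image('wrist');T=wristT(p,st)
c,i=fitpot(p,T,498,390,0,'f7'); print(c,i)
goto(c[0],c[1],22)
E
```

```text
[497.94108517 387.33843154 138.76619236] [-1.57038836e+00 -1.12339790e-03 -1.79983491e+00] [-0.91930837  0.73540845  0.35949564  1.66651949 -0.33333473  0.80132232
 -2.21079205]
[496.73363216 391.54756386] 0.9566412213740458
move cm [-0.37 11.7  -0.22] turn 0
```

View pics/f7.png

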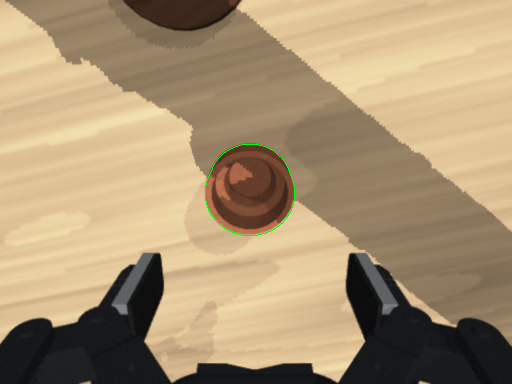

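Request:
apply_moves(motion=[[-0.4, 4, -0.3, 0, 8.5], [-0.4, 8, -0.3, 0, 8.5], [-0.4, 11, -0.3, 0, 8.5], [-0.4, 11.7, -0.3, 0, 8.5], [-0.4, 11.7, -0.3, 0, 8.5], [-0.4, 11.7, -0.3, 0, 6.0], [-0.4, 11.7, -0.3, 0, 6.0], [-0.4, 11.7, -0.3, 0, 6.0], [-0.4, 11.7, -0.3, 0, 6.0]])

```text
clock: 50.32
eef_pos: [496.2, 394.2, 24.3]
tool_rot: [-1.569, 0.002, -1.797]
force: [-1.1, -3.0, 7.3]
width: 64.8
```

Request:
apply_moves(motion=[[0, -3, 0, 0, 6.0], [0, -8, 0, 0, 6.0], [0, -14, 0, 0, 6.0], [0, -19, 0, 0, 6.0], [0, -19, 0, 0, 6.0], [0, -19, 0, 0, 6.0]])

```text
clock: 51.08
eef_pos: [494.4, 393.9, 211.9]
tool_rot: [-1.571, 0.0, -1.797]
force: [0.1, 0.1, -2.4]
width: 64.4
```

```bash
python3 - <<'E'
from h import *
st=ctrl.read_state(); print(st['width'],st['force'],st['eef_pos'])
p=ctrl.get_image('wrist'); c=inhand(p,st,23.5,'f8'); print(c)
e=st['eef_pos']; goto(569-(c-e[:2])[0],-19-(c-e[:2])[1],205)
E
```

```text
64.4427171204763 [ 0.11132965  0.06443122 -2.42000565] [494.41780518 393.92204557 211.93828052]
inhand tool offset [-0.22 -0.    0.98] iou 0.955
[495.42002224 393.92073093]
move cm [38.56  0.62 16.46] turn 0
```

View pics/f8.png

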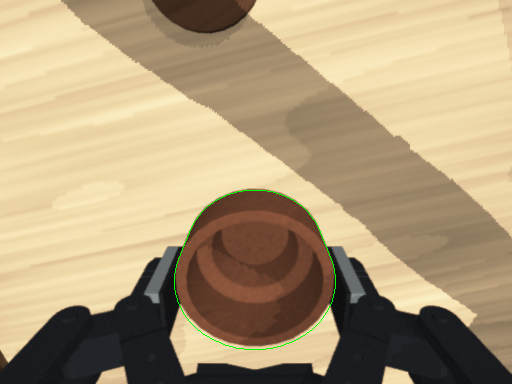

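Request:
apply_moves(motion=[[5, 0, 2, 0, 6.0], [11, 0, 4.7, 0, 6.0], [17, 0, 7.3, 0, 6.0], [23, 0, 10, 0, 6.0], [29, 0, 12.5, 0, 6.0], [35, 0.3, 15, 0, 6.0], [38.6, 0.6, 16.5, 0, 6.0], [38.6, 0.6, 16.5, 0, 6.0], [38.6, 0.6, 16.5, 0, 6.0], [38.6, 0.6, 16.5, 0, 6.0]])

```text
clock: 52.38
eef_pos: [568.8, -17.0, 205.1]
tool_rot: [-1.573, 0.001, -1.794]
force: [-0.3, -0.4, -0.9]
width: 64.6
```

```bash
python3 - <<'E'
from h import *
st=ctrl.read_state(); print(st['width'],st['force'],st['eef_pos'])
p=ctrl.get_image('wrist'); save('w22',p['image'])
Rm=R.from_euler('xyz',st['tool_rot']).as_matrix(); o=Rm@np.array([-.2,0,.98]); print(o)
goto(569-o[0],-18.9-o[1],150)
E
```

```text
64.63912800962315 [-0.31648823 -0.42191254 -0.85390395] [568.82559673 -17.01418157 205.08214546]
[ 0.99995756 -0.02196243 -0.00159337]
move cm [ 0.2   5.53 -0.05] turn 0
```

View pics/w22.png

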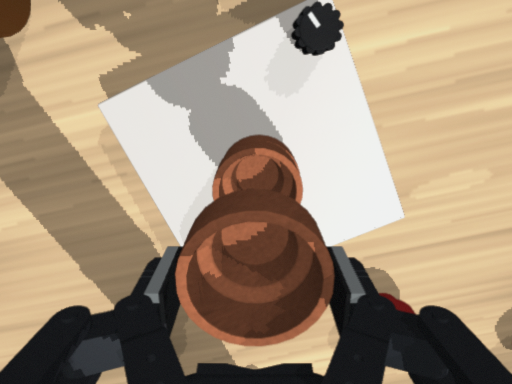

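Request:
apply_moves(motion=[[0.2, 3, 0, 0, 6.0], [0.2, 5.4, 0, 0, 6.0], [0.2, 5.5, 0, 0, 6.0], [0.2, 5.5, 0, 0, 6.0]])

```text
clock: 52.92
eef_pos: [569.4, -20.5, 151.5]
tool_rot: [-1.57, 0.0, -1.796]
force: [0.3, 0.3, -1.1]
width: 64.7
```

```bash
python3 - <<'E'
from h import *
st=ctrl.read_state(); print(st['width'],st['force'],st['eef_pos'])
p=ctrl.get_image('wrist'); save('w23',p['image'])
goto(568,-18.9,123)
E
```

```text
64.72147476148973 [ 0.30753642  0.26806965 -1.14366461] [569.40354016 -20.49800834 151.49066769]
move cm [-0.13  2.88 -0.21] turn 0
```

View pics/w23.png

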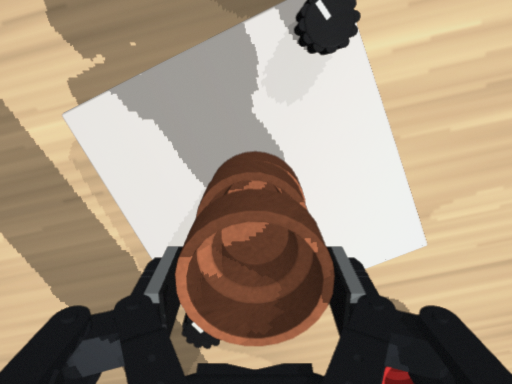

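Request:
apply_moves(motion=[[-0.1, 1, -0.2, 0, 6.0], [-0.1, 1.8, -0.2, 0, 6.0], [-0.1, 2.4, -0.2, 0, 6.0], [-0.1, 2.8, -0.2, 0, 6.0], [-0.1, 2.8, -0.2, 0, 6.0]])

```text
clock: 53.6
eef_pos: [566.9, -19.8, 122.5]
tool_rot: [-1.571, -0.0, -1.797]
force: [0.3, 0.3, -1.0]
width: 64.4
```

```bash
python3 - <<'E'
from h import *
st=ctrl.read_state(); print(st['width'],st['force'],st['eef_pos'],st['torque'])
p=ctrl.get_image('wrist'); save('w24',p['image'])
goto(568,-18.9,120)
E
```

```text
64.38630305453935 [ 0.28490709  0.25602948 -1.0110111 ] [566.94127341 -19.77622727 122.45364253] [-0.01321663  0.0237929   0.07823019]
move cm [-0.11  0.27  0.07] turn 0
```

View pics/w24.png

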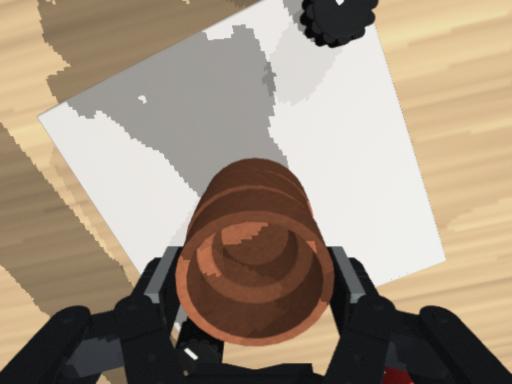

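Inside without contact force; lower the last bit and release.

Request:
apply_moves(motion=[[-0.1, 0.2, 0.1, 0, 6.0], [-0.1, 0.2, 0.1, 0, 6.0], [-0.1, 0.2, 0.1, 0, 8.3], [-0.1, 0.2, 0.1, 0, 8.3], [-0.1, 0.2, 0.1, 0, 8.3], [-0.1, -2, 0.1, 0, 8.3], [-0.1, -5, 0.1, 0, 8.3], [-0.1, -10, 0.1, 0, 8.3], [-0.1, -10, 0.1, 0, 8.3]])

```text
clock: 54.78
eef_pos: [571.0, -19.5, 226.6]
tool_rot: [-1.563, 0.002, -1.797]
force: [1.5, 0.2, -0.8]
width: 82.6
```

```bash
python3 - <<'E'
from h import *
st=ctrl.read_state(); print(st['width'],st['force'],st['eef_pos'])
p=ctrl.get_image('wrist');T=wristT(p,st)
print(fitpot(p,T,569,-19,96,'f9',((33,50),(33,-28),(23,-52))))
goto(450,-280,230,-1.8)
E
```

```text
82.58196430743236 [ 1.52498015  0.15234716 -0.81270854] [571.02047874 -19.47230958 226.64379919]
(array([569.84521484, -19.20800781]), np.float64(0.9318329647456746))
move cm [28.11 -0.6  -5.79] turn 0.003
```

View pics/f9.png

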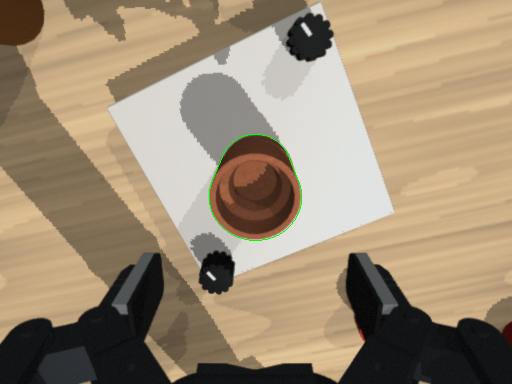

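Request:
apply_moves(motion=[[6, 0, -1, 0, 8.3], [12, 0, -2, 0, 8.3], [18, 0, -4, 0, 8.3], [24, 0, -5, 0, 8.3], [30, 0, -6, 0, 8.3], [36, 0, -6.5, 0, 8.3], [40, 0, -7, 0, 8.3], [40, 0, -7, 0, 8.3], [40, 0, -7, 0, 8.3]])

```text
clock: 55.95
eef_pos: [410.3, -391.7, 221.6]
tool_rot: [-1.573, 0.002, -1.797]
force: [-0.5, -0.3, -0.7]
width: 83.2
```

```bash
python3 - <<'E'
from h import *
st=ctrl.read_state(); print(st['eef_pos'])
p=ctrl.get_image('wrist'); save('w25',p['image'])
s=ctrl.get_image('scene'); a=s['image'][:,:,::-1]; cv2.imwrite('pics/s25.png',cv2.resize(a[120:270,120:320],None,fx=3.9,fy=3.9,interpolation=cv2.INTER_CUBIC))
t=ctrl.get_image('top'); a=t['image'][:,:,::-1]; cv2.imwrite('pics/t25.png',cv2.resize(a[120:290,180:420],None,fx=3.3,fy=3.3,interpolation=cv2.INTER_CUBIC))
for q in ['paddle','stand_top','pot1']:
  for n,c in (('t',t),('s',s)):
    for m in ctrl.mark_of(c,q)[:6]: print(n,q,np.round(m['location']),round(m['confidence'],2))
E
```

```text
[ 410.27217926 -391.69238195  221.62788429]
t paddle [ 482. -438.    4.] 0.64
t paddle [ 783. -100.   -0.] 0.45
s paddle [ 488. -440.    5.] 0.56
t stand_top [568. -22.  45.] 0.81
s stand_top [569. -20.  42.] 0.6
t pot1 [568. -19.  94.] 0.88
t pot1 [ 340. -127.    1.] 0.73
t pot1 [567. -22.  47.] 0.53
t pot1 [572. -22.  73.] 0.36
s pot1 [ 340. -127.    2.] 0.83
s pot1 [ 302. -426.   -1.] 0.79
s pot1 [ 250. -318.   -0.] 0.77
s pot1 [566. -19.  41.] 0.42
s pot1 [566. -20.  70.] 0.41
```

View pics/w25.png

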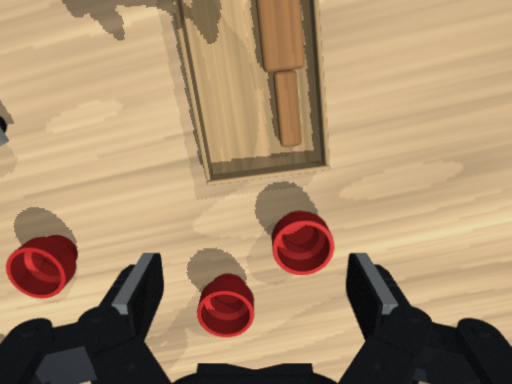

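View pics/s25.png

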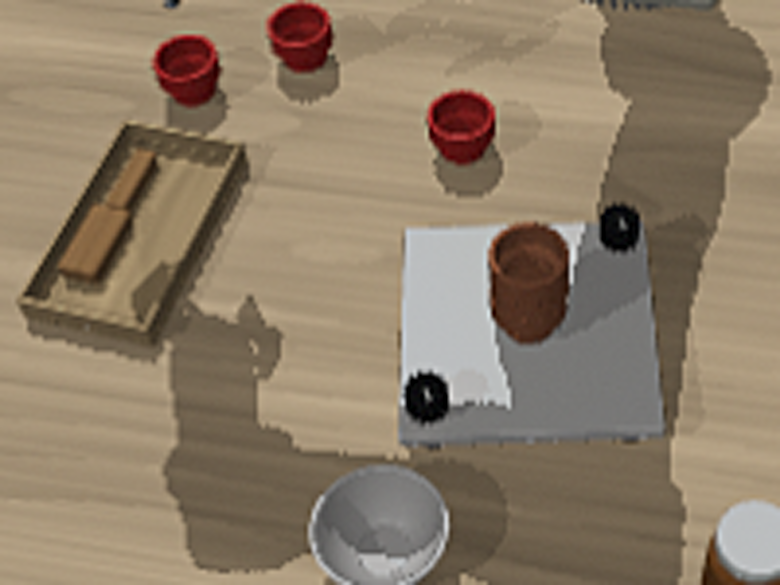

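View pics/t25.png

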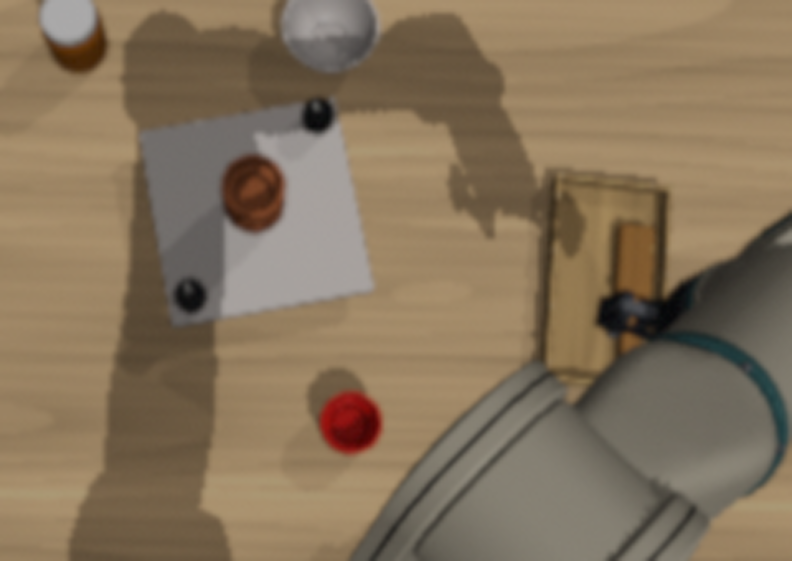

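```bash
python3 - <<'E'
from h import *
print(ctrl.finish_job())
E
```

```text
the job is handed in; nothing more can be done
None
```

The job is done and handed in at about 56 s of the 210 s. The paddle is in the tray, both knobs are set to about 6.0, and the three terracotta pots are nested on the stand.

- **Paddle:** I laid it flat in the tool tray. The disturbance later shifted it about 3 cm sideways; my last pictures show it still flat on the tray floor, near one long wall.
- **Knobs:** With the stand empty I turned each knob back to its zero stop, then clockwise by 6 rad. The white marks read about 6.03 rad on the right knob and 6.07 on the left, both well within 0.5. I did not test the stand's firmness by pressing on it.
- **Pots:** The stack stands at about (569, -19). The stand's centre is about (569, -21.6), so it is 2 to 3 mm off the middle. The outlines matched the fully nested heights, and no contact force showed on the insertions.
- **Everything else:** The red pots, the jar, the bowl and the wooden disc were not touched. No check failed or disagreed beyond the calibration error of a few millimetres.

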